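# Empty the ball cup on the green canister

## Task

The yellow trough-shaped cap of the green canister has two steel bearing balls lying in it. Unscrew that cap (about 75 degrees anticlockwise frees it) and lift it off with the balls still in it, tip both balls into the blue tray, then put the cap back on the green canister and screw it clockwise fully home.

Things in the scene. Friction and masses are not known exactly. Their poses are not given: they have to be found in the camera images.
- cap_center (a point): Yellow cap with a trough 74 mm long (x), 46 wide (y), 28 high; point: the trough's centre, on the turning axis. Grip its flat y sides from above. Trough floor 10 below the point; both ends alike, ramps rising 11 mm at 25 deg: tilted 40-60 deg about y, balls roll out. Below: stem 40 wide, 14 high; flange 48 wide, underside 33 below the point; cross bar 30 long (x), 12 below the flange.
- green_canister: Green canister, 90 mm wide, fixed; origin under its centre, rim 118 up (cap point 151 up when seated). Cap home: cap x along canister x (white stripes), either way round. Turned 75 deg anticlockwise from above, the cap lifts straight off; it returns at that angle (15 deg, 4 mm slack), then 75 deg clockwise locks it. Turns easily, does not rise, 2 mm play; stops 6 deg past each end.
- blue_tray_in (a point): Blue open tray, fixed, 160 mm (x) by 140 (y) outside, 35 high, walls 4 thick; the point is the centre of its inner floor. A grey tray of the same size and a red canister with the same cap, empty, stand near: not part of the job.
- ball1_center (a point): Polished steel bearing ball, 16 mm across, 17 g; the point is its centre. At the start it lies loose on the floor of the trough of the green canister's cap.
- ball2_center (a point): Polished steel bearing ball, 16 mm across, 17 g; the point is its centre. At the start it lies loose on the floor of the trough of the green canister's cap.
Things that resemble listed ones, but are neither listed nor needed, are in the scene too. Leave any red or turquoise look-alike of the part that bears cap_center alone.

How it is judged:
On the way, in this order (a step that is already met when the one before it is completed fails the run):
1. The cap is unscrewed and lifted clear of the green canister with both balls still in it (z of cap_center in the frame of green_canister above 0.175 m and distance between each of ball1_center, ball2_center and cap_center below 0.045 m), for 0.1 s.
2. Both balls lie in the blue tray (x of ball1_center in the frame of blue_tray_in between -0.078 and 0.078 m and y of ball1_center in the frame of blue_tray_in between -0.068 and 0.068 m and z of each of ball1_center, ball2_center in the frame of blue_tray_in below 0.03 m and x of ball2_center in the frame of blue_tray_in between -0.078 and 0.078 m and y of ball2_center in the frame of blue_tray_in between -0.068 and 0.068 m), for 0.2 s.
At the end, for the whole second after the job is handed in: Both balls lie inside the blue tray. The cap sits on the green canister: within 10 mm of its axis, within 5 mm of its seated height, upright within 7 degrees, and turned clockwise to within 17 degrees of fully home (all of step 2 and horizontal distance between cap_center and green_canister below 0.01 m and z of cap_center in the frame of green_canister between 0.146 and 0.156 m and angle between the x axis of cap_center and the x axis of green_canister, either way round below 0.3 rad and angle between cap_center's own z axis and vertical below 0.12 rad); the robot touches nothing.
It also fails if it takes over 54 s, if anything falls off the work surface, if the arm or the gripper's body presses on something with over 40 N, if the wrist force passes 120 N, or if a joint passes its speed limit or range.

## Robot

A 6-joint arm with a two-finger parallel gripper is mounted at the origin on the work surface. World frame = base frame: x ahead of the robot, y to its left, z up, the work surface at z = 0. Lengths are in m, angles in rad, forces in N, time in s.
With the tool pointing down it reaches from about 0.275 to 0.85 m from the base axis. Payload 5.2 kg.
Tool frame: the origin (TCP) lies at the very end of the fingers, on their centre line; the grasp point (between the pads) lies arm.hold_point_z behind it (arm.hold_point_z is the distance from the TCP to the grasp point, in m); z points along the fingers, y is the direction in which the jaws open and shut (so a half turn about z gives the same grasp; the last joint's range is limited). The gripper opens to 85 mm and grips with 20 to 120 N. Pads are 22 mm wide; open, the fingers measure 114 mm over their backs; the gripper's body (76 mm by 85 mm) begins 54 mm behind the grasp point. The pads swing forward as they close: fully open they stand 13 mm farther back than shut.
Start: joints at [1.116, 0.259, 1.535, -0, 1.348, -0.203], TCP at [0.137, 0.533, 0.231] pointing down, gripper open.
Joint ranges: [-3.14, 3.14], [-0.91, 2.08], [0.19, 2.58], [-1.22, 4.36], [0.22, 2.71], [-3.12, 3.12]. Speed limits (rad/s): [2.57, 2.57, 3.14, 3.14, 3.14, 3.14].

## Interface

Orientations are given as a 3x3 rotation matrix whose columns are the frame's x, y, z axes.
In Python, from cell import arm, get_image gives the robot as it stands.
- The arm moves only by the tool move_arm, never from a script. Its argument "targets" is one flat list of numbers, 4 for each row, row after row: the shift along the tool's x, y, z in mm, then the turn about the tool's z in degrees. In form: [x, y, z, twist, x, y, z, twist, ...]. A call has 1 to 20 rows; each row is the pose to reach, as a shift and turn from the pose commanded when the call began, along the tool's axes at that moment; what a row does not reach only later rows make up. A row lasts 1/12 s, in which the tool goes at most 41.7 mm and 7.16 degrees, less where a joint would pass 70% of its speed; a pose out of reach is approached as far as the arm can. A call with a gripper value outside its range is refused whole. "hand" is the closure, from 0 (fully open) to 1 (shut), set as the call begins (left out, the last holds). The fingers move at their own pace and stop on an object; "newtons" is the grip in N (left out, the last holds). Time passes only in rows, so rows that repeat a pose let the fingers close. It gives the time, the measured TCP pose, the force and the opening at its end, in the units of the state.
- arm.get_obs(): the state, without advancing time (a new reading comes with each control period).
- get_image(name): name is "scene" or "top" or "wrist"; returns a dict with "img" (420x560x3 uint8, blue, green, red), "fx", "fy", "cx", "cy" (pixels), "dist_coeffs" ([k1, k2, p1, p2, k3] as OpenCV has them; the pictures are not rectified), "R" (3x3) and "t" (3): a world point X has camera coordinates R X + t. Camera axes: x right, y down, z forward; pixel columns grow to the right and rows downward; lengths in m; the calibration is good to about 2 mm. A picture is of the moment at which its call begins. There is no depth.
- arm.hand_in(): hands the job in, once; it reports no verdict.
The state is a dict: "t": time; "joint_positions": joint angles; "dq": joint speeds; "tau": joint torques, N m; "ee_pos": TCP position; "orientation": TCP orientation; "wrist_force": force on the tool from outside, world axes, zero at the start; "torque": the same for the moment, N m; "width": finger opening in m.
Only numpy, scipy, OpenCV 4.12 (cv2) and the standard library are available. Lean on these libraries where they do the work, as an engineer would, in place of code of your own. Each camera call takes 0.05 s, during which the arm holds its last target.

## Working session

There is one attempt and no reset: what is moved stays moved. The work goes in short steps, Python scripts to look and compute and a tool call to move; the robot and the scene stay as the last step left them, time stands still between calls to the robot, and variables do not carry over. Pictures are saved under pics/ and viewed, and the job is handed in when it is done.

Besides the shell and the picture viewer there is one more tool, called after "Request:" by a JSON object that holds its "method" and its "body", one argument or row to a line. move_arm: Moves the arm, as the interface text tells. Its arguments: {"type":"object","properties":{"targets":{"type":"array","items":{"type":"number"}},"hand":{"type":"number"},"newtons":{"type":"number"}},"required":["targets"]}

```bash
ls; mkdir -p pics; cat > h.py <<'E'
import numpy as np, cv2, pickle
from cell import arm, get_image
def grab(n,tag):
    d=get_image(n); cv2.imwrite(f'pics/{tag}.png',d['img']); pickle.dump(d,open(f'pics/{tag}.pkl','wb')); return d
def K(d): return np.array([[d['fx'],0,d['cx']],[0,d['fy'],d['cy']],[0,0,1.]])
def ray(d,uv):
    p=cv2.undistortPoints(np.array([[uv]],float),K(d),np.array(d['dist_coeffs'],float))[0,0]
    R=np.array(d['R']);t=np.array(d['t']); o=-R.T@t; v=R.T@np.array([p[0],p[1],1]); return o,v/np.linalg.norm(v)
def atz(d,uv,z):
    o,v=ray(d,uv); return o+v*(z-o[2])/v[2]
def proj(d,X):
    R=np.array(d['R'],float);t=np.array(d['t'],float)
    return cv2.projectPoints(np.array(X,float).reshape(-1,3),cv2.Rodrigues(R)[0],t,K(d),np.array(d['dist_coeffs'],float))[0][:,0]
E
python3 - <<'E'
from h import *
for n in ['scene','top','wrist']:
    d=grab(n,n+'0'); print(n,-np.array(d['R']).T@np.array(d['t']),d['fx'])
o=arm.get_obs(); print(o['t'],o['ee_pos'],o['orientation'],o['width'],arm.hold_point_z,o['wrist_force'])
E
```

```text
pics
scene [1.17843403 0.18687895 1.15325748] 483.0965739267906
top [0.37007664 0.07564985 0.99164739] 410.53734552294617
wrist [0.06068381 0.55115553 0.37230076] 310.0385062306528
0.15 [0.13685675 0.53230355 0.2306968 ] [[-9.68450253e-01  2.49206248e-01 -5.94213619e-04]
 [ 2.49206807e-01  9.68449532e-01 -1.21338885e-03]
 [ 2.73081819e-04 -1.32318882e-03 -9.99999087e-01]] 0.08554249292059034 0.0187 [ 0.47384362  0.53783182 -0.1155507 ]
```

View pics/scene0.png

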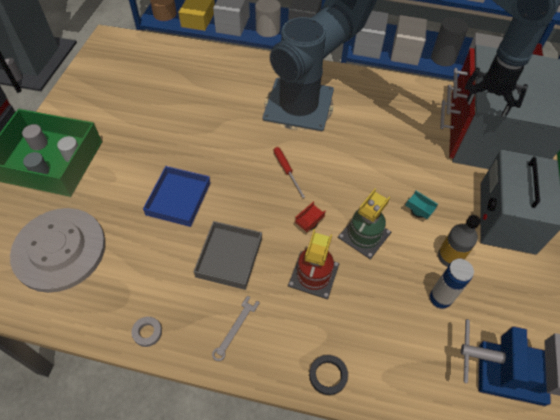

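View pics/top0.png

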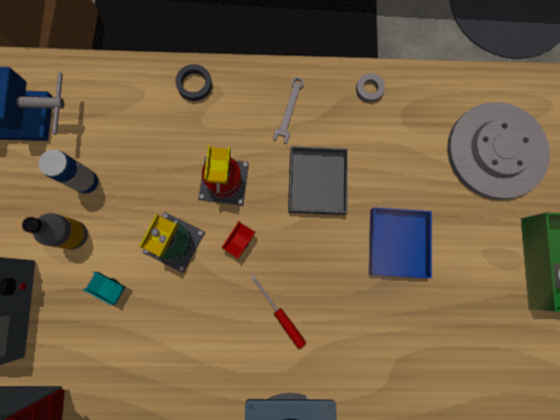

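View pics/wrist0.png

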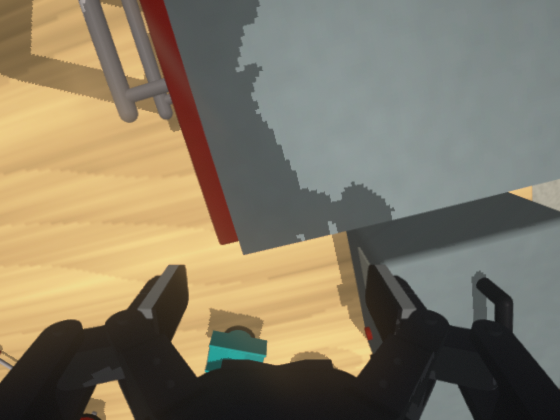

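Candidates (top view): yellow cap on the green canister (159,237), yellow cap on the red canister (218,165), red look-alike (239,240), turquoise look-alike (105,288). The description picks (159,237), so I'll check that one in a close crop.

```bash
python3 - <<'E'
from h import *
a=cv2.imread('pics/top0.png')[200:285,120:220]; b=cv2.imread('pics/scene0.png')[180:260,330:430]
a=cv2.resize(a,None,fx=6,fy=6,interpolation=cv2.INTER_CUBIC);b=cv2.resize(b,None,fx=6,fy=6,interpolation=cv2.INTER_CUBIC)
cv2.imwrite('pics/cropT.png',a);cv2.imwrite('pics/cropS.png',b)
d=pickle.load(open('pics/top0.pkl','rb'))
t=atz(d,(165,237),.16);print(t)
for uv in [(370,209),(432,209),(432,278),(370,278)]: print(atz(d,uv,.035))
E
```

```text
[0.45148455 0.26691149 0.16      ]
[ 0.53877658 -0.18497749  0.035     ]
[ 0.54162306 -0.33408734  0.035     ]
[ 0.37868066 -0.32587705  0.035     ]
[ 0.37649148 -0.18086187  0.035     ]
```

View pics/cropT.png

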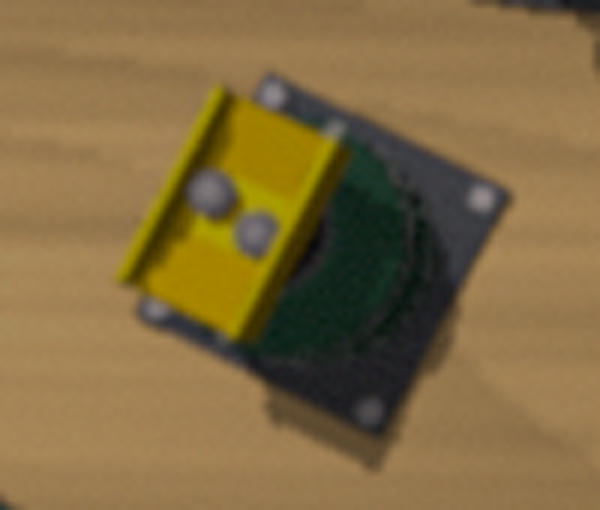

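View pics/cropS.png

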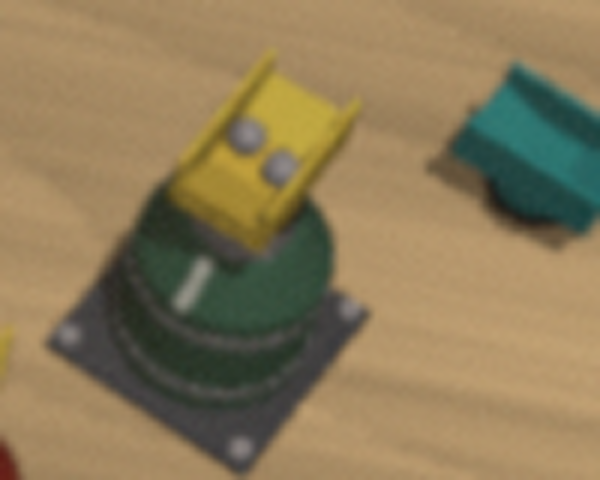

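The crop confirms it: the cap at top (159,237) sits on the green canister, with two balls at crop (210,193) and (257,233). Now I'll fit the pose.

```bash
cat > fit.py <<'E'
from h import *
from scipy.optimize import least_squares
T=pickle.load(open('pics/top0.pkl','rb'));S=pickle.load(open('pics/scene0.pkl','rb'))
def c(p,o): return np.array(p,float)/6+np.array(o)-0.42
tp=[c(p,(120,200)) for p in [(220,88),(347,147),(241,340),(120,278)]]
sp=[c(p,(330,180)) for p in [(270,50),(360,103),(262,250),(170,187)]]
def corners(q):
    x,y,z,a=q; R=np.array([[np.cos(a),-np.sin(a)],[np.sin(a),np.cos(a)]])
    L=np.array([[37,-23],[37,23],[-37,23],[-37,-23]])/1000
    return np.c_[L@R.T+[x,y],np.full(4,z+.014)]
# top: up=+x,left=+y
def order(pts,d,q):
    P=proj(d,corners(q)); return np.array([P[np.argmin(np.linalg.norm(P-p,axis=1))]-p for p in pts])
def f(q,use=(1,1)): return np.r_[order(tp,T,q).ravel()*use[0],order(sp,S,q).ravel()*use[1]]
q0=[.45,.265,.151,-.5]
for u in [(1,1),(1,0),(0,1)]:
    r=least_squares(lambda q:f(q,u) if u==(1,1) else np.r_[f(np.r_[q[:2],.151,q[3]],u),q[2]-.151],q0)
    print(u,r.x.round(4),np.degrees(r.x[3]).round(1),np.round(r.fun,1))
pl=[c(p,(120,200)) for p in [(268,70),(510,190),(380,435),(135,315)]]
print(np.array([atz(T,p,.004) for p in pl]).round(4), np.mean([atz(T,p,.004) for p in pl],axis=0))
o=arm.get_obs();print(np.degrees(np.arctan2(o['orientation'][1][1],o['orientation'][0][1])))
E
python3 fit.py
```

```text
(1, 1) [ 0.4561  0.2811  0.1401 -0.4228] -24.2 [ 0.9 -0.4 -0.1 -0.7  0.6  0.1  0.3  0.7 -0.4  2.1  0.1  2.3  1.4 -2.8
  1.  -1.8]
(1, 0) [ 0.4548  0.2793  0.151  -0.4358] -25.0 [ 0.7 -0.6 -0.1 -0.6 -0.1  0.5 -0.5  0.7 -0.  -0.   0.  -0.   0.  -0.
  0.  -0.   0. ]
(0, 1) [ 0.4647  0.2787  0.151  -0.4014] -23.0 [ 0.  -0.  -0.  -0.   0.  -0.   0.  -0.  -1.3  2.  -0.4  2.1  1.2 -2.5
  0.4 -1.4  0. ]
[[0.5291 0.3081 0.004 ]
 [0.4822 0.2092 0.004 ]
 [0.3843 0.2562 0.004 ]
 [0.43   0.3546 0.004 ]] [0.45641333 0.28201748 0.004     ]
75.56944008417747
```

```bash
cat >> h.py <<'E'
def goto(x,y,z,yaw=None):
    o=arm.get_obs(); R=np.array(o['orientation']); p=np.array(o['ee_pos'])
    cur=np.degrees(np.arctan2(R[1,1],R[0,1]))
    s=R.T@(np.array([x,y,z])-p)*1000
    tw=0 if yaw is None else -((yaw-cur+180)%360-180)
    print('shift',s.round(1),'twist',round(tw,1),'| pos',p.round(4),'yaw',cur.round(1),'F',np.round(o['wrist_force'],1),'w',round(o['width'],4),'t',o['t'],'q',np.round(o['joint_positions'],2), 'zax',R[:,2].round(3))
E
python3 -c "
from h import *
goto(.4557,.281,.25,65)"
```

```text
shift [-371.4 -163.9  -19.2] twist 10.6 | pos [0.1369 0.5323 0.2307] yaw 75.6 F [ 0.5  0.5 -0.1] w 0.0855 t 0.15 q [ 1.12  0.26  1.54  0.    1.35 -0.2 ] zax [-0.001 -0.001 -1.   ]
```

Request:
{"method": "move_arm", "body": {
  "targets": [-20,-9,-10,2,-55,-24,-19,5,-90,-40,-19,8,-125,-55,-19,10.6,-160,-71,-19,10.6,-195,-86,-19,10.6,-230,-101,-19,10.6,-265,-117,-19,10.6,-300,-132,-19,10.6,-335,-148,-19,10.6,-360,-159,-19,10.6,-371,-164,-19,10.6,-371,-164,-19,10.6,-371,-164,-19,10.6]
}}

```text
t: 1.32
ee_pos: [0.4551, 0.2814, 0.2499]
orientation: [[-0.906, 0.424, -0.002], [0.424, 0.906, 0.0], [0.001, -0.0, -1.0]]
wrist_force: [-0.5, 0.6, 0.5]
width: 0.0855
```

```bash
python3 -c "
from h import *
goto(.4557,.281,.25,65)
d=grab('wrist','w1')
print(proj(d,[[.4557,.281,.151]]))"
```

```text
shift [-0.7 -0.1 -0.1] twist -0.1 | pos [0.4551 0.2814 0.2499] yaw 64.9 F [-0.5  0.6  0.5] w 0.0855 t 1.3167 q [ 0.34  0.22  1.54  0.    1.38 -0.79] zax [-0.002  0.    -1.   ]
[[278.07720369 212.53914022]]
```

View pics/w1.png

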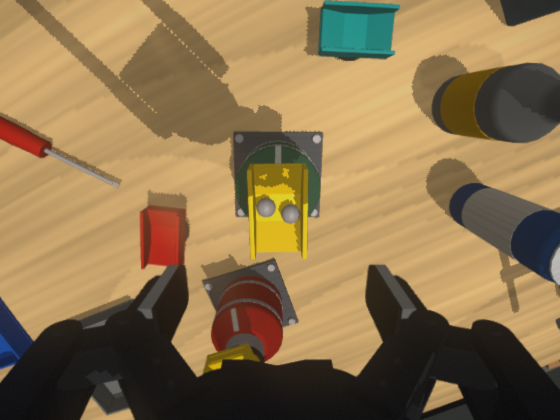

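```bash
python3 -c "
from h import *
d=pickle.load(open('pics/w1.pkl','rb'))
im=d['img'][120:280,210:350]; cv2.imwrite('pics/w1c.png',cv2.resize(im,None,fx=4,fy=4,interpolation=cv2.INTER_CUBIC))
from math import *
a=radians(-25);R=np.array([[cos(a),-sin(a)],[sin(a),cos(a)]])
L=np.array([[37,-23],[37,23],[-37,23],[-37,-23]])/1000
for c in [(.4557,.281)]:
  print(proj(d,np.c_[L@R.T+c,np.full(4,.165)]).round(1))
goto(.4557,.281,.130,65)"
```

```text
[[249.9 261.3]
 [306.6 261.2]
 [309.2 170.8]
 [247.  170.9]]
shift [ -1.7  -0.3 120. ] twist -0.0 | pos [0.4545 0.2819 0.25  ] yaw 65.0 F [ 0.2 -0.2  0.9] w 0.0854 t 1.3667 q [ 0.35  0.22  1.54  0.    1.38 -0.79] zax [-0.001  0.    -1.   ]
```

View pics/w1c.png

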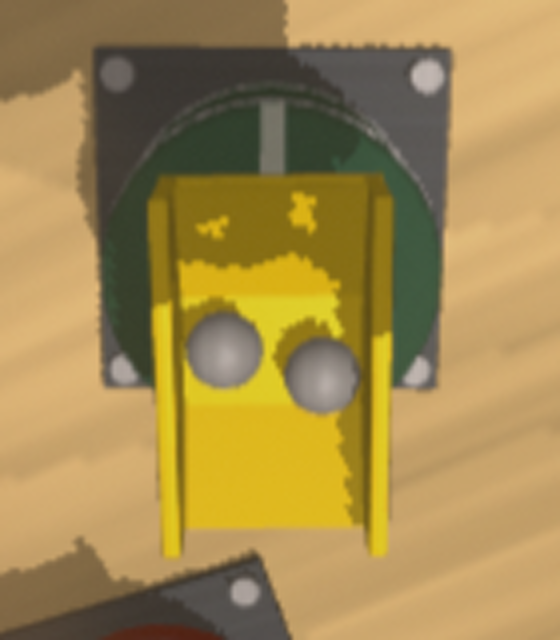

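The wrist crop shows the cap corners at (247,170), (308,169), (307,259) and (250,259). That is within 2 px of the prediction, so I'll descend straight down and close.

Request:
{"method": "move_arm", "body": {
  "targets": [0,0,15,0,0,0,40,0,0,0,65,0,0,0,90,0,0,0,108,0,0,0,117,0,0,0,120,0,0,0,120,0],
  "hand": 0
}}

```text
t: 2.03
ee_pos: [0.4546, 0.2822, 0.1302]
orientation: [[-0.907, 0.422, -0.001], [0.422, 0.907, -0.0], [0.001, -0.0, -1.0]]
wrist_force: [0.3, 0.8, 0.2]
width: 0.0854
```

Request:
{"method": "move_arm", "body": {
  "targets": [0,0,0,0,0,0,0,0,0,0,0,0,0,0,0,0,0,0,0,0,0,0,0,0,0,0,0,0,0,0,0,0],
  "hand": 1,
  "newtons": 50
}}

```text
t: 2.7
ee_pos: [0.4563, 0.2817, 0.1316]
orientation: [[-0.906, 0.423, 0.002], [0.423, 0.906, 0.001], [-0.002, 0.002, -1.0]]
wrist_force: [-0.1, 1.0, 6.0]
width: 0.0455
```

```bash
python3 -c "
from h import *
goto(.4557,.281,.130,65)
d=grab('wrist','w2')"
```

```text
shift [ 0.3 -0.9  1.6] twist -0.0 | pos [0.4563 0.2817 0.1316] yaw 65.0 F [-0.1  1.   6. ] w 0.0455 t 2.7 q [ 0.34  0.32  1.71  0.    1.11 -0.79] zax [ 0.002  0.001 -1.   ]
```

View pics/w2.png

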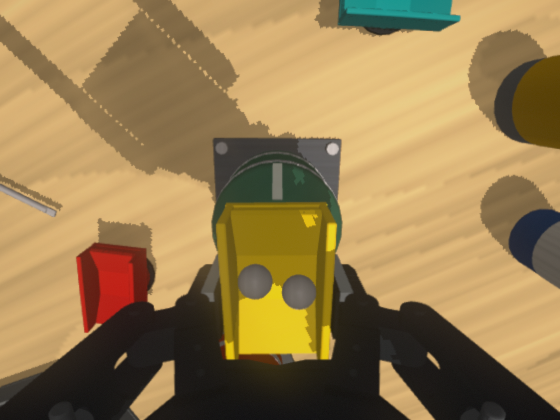

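Gripped at 45.5 mm, with both balls at (255,281) and (298,291). Now unscrewing anticlockwise.

Request:
{"method": "move_arm", "body": {
  "targets": [0,0,0,-3,0,0,0,-8,0,0,0,-13,0,0,0,-18,0,0,0,-23,0,0,0,-28,0,0,0,-33,0,0,0,-38,0,0,0,-43,0,0,0,-48,0,0,0,-53,0,0,0,-58,0,0,0,-63,0,0,0,-68,0,0,0,-72,0,0,0,-75,0,0,0,-76.5,0,0,0,-76.5]
}}

```text
t: 4.25
ee_pos: [0.4566, 0.2821, 0.1317]
orientation: [[-0.622, -0.783, 0.003], [-0.783, 0.622, 0.002], [-0.003, -0.001, -1.0]]
wrist_force: [1.2, 1.5, 5.3]
width: 0.0456
```

```bash
python3 -c "
from h import *
goto(.4557,.281,.130,141)
print(arm.get_obs()['torque'])
d=grab('wrist','w3')"
```

```text
shift [1.4 0.  1.7] twist 0.5 | pos [0.4566 0.2821 0.1317] yaw 141.5 F [1.2 1.5 5.3] w 0.0456 t 4.25 q [ 0.35  0.32  1.71  0.    1.11 -2.13] zax [ 0.003  0.002 -1.   ]
[ 0.26901887  0.07911386 -0.01067686]
```

View pics/w3.png

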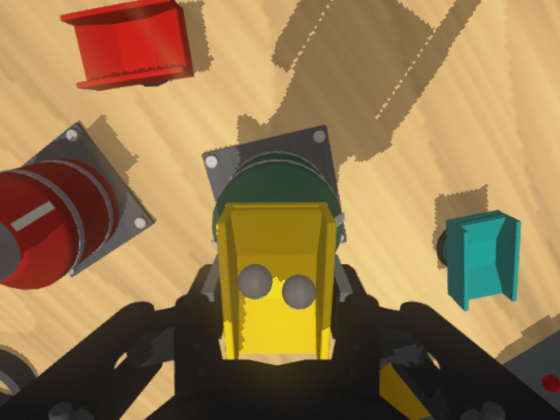

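The cap followed the turn and the balls are still in it. Lifting.

Request:
{"method": "move_arm", "body": {
  "targets": [0,0,-2,0,0,0,-6,0,0,0,-12,0,0,0,-19,0,0,0,-27,0,0,0,-36,0,0,0,-46,0,0,0,-56,0,0,0,-66,0,0,0,-75,0,0,0,-82,0,0,0,-87,0,0,0,-90,0,0,0,-90,0]
}}

```text
t: 5.47
ee_pos: [0.4557, 0.2815, 0.2209]
orientation: [[-0.623, -0.782, 0.001], [-0.782, 0.623, 0.0], [-0.001, -0.0, -1.0]]
wrist_force: [-0.6, 0.7, -0.3]
width: 0.0455
```

```bash
python3 -c "
from h import *
goto(.46,-.14,.22,0)
d=grab('wrist','w4');d=grab('scene','s4')
im=d['img'][120:280,290:470]; cv2.imwrite('pics/s4c.png',cv2.resize(im,None,fx=4,fy=4,interpolation=cv2.INTER_CUBIC))"
```

```text
shift [ 327.  -265.9    0.8] twist 141.5 | pos [0.4557 0.2815 0.2209] yaw 141.5 F [-0.6  0.7 -0.3] w 0.0455 t 5.4667 q [ 0.34  0.24  1.59  0.    1.31 -2.12] zax [ 0.001  0.    -1.   ]
```

View pics/w4.png

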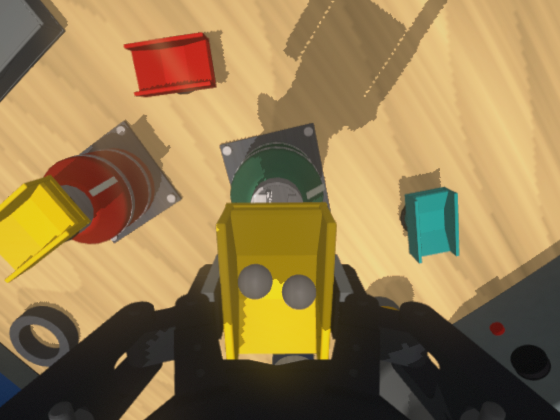

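View pics/s4c.png

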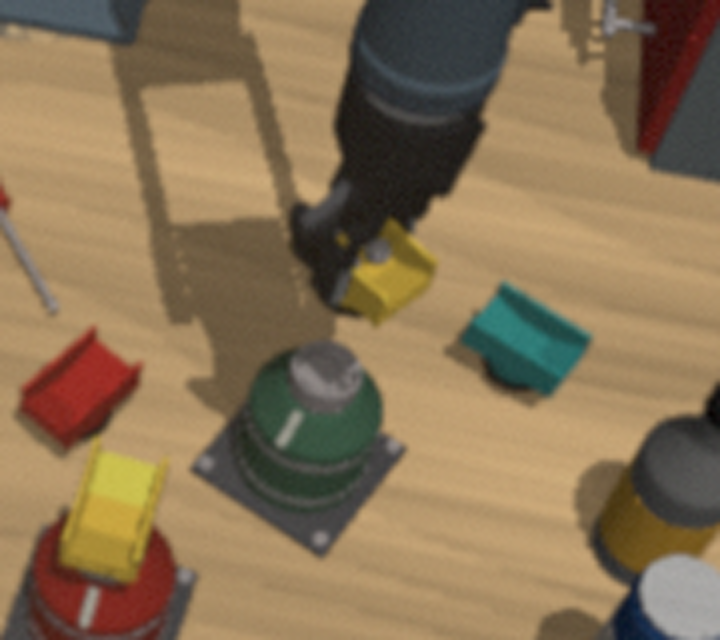

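Step 1 is met: the cap is lifted at about z 0.24 with the balls in it. Carrying it gently to the tray's +y side.

Request:
{"method": "move_arm", "body": {
  "targets": [2,-1.5,0,1,6,-5,0,3,13,-10,0,6,22,-18,0,10,32,-26,0,14,43,-35,0,19,55,-44,0,24,67,-54,0,29,79,-64,0,34,91,-74,0,39,103,-84,0,44,115,-94,0,49,127,-104,0,54,138,-113,0,59,147,-120,0,64,154,-126,0,68,159,-130,0,71,162,-132,0,73,163,-133,0,74,163,-133,0,74]
}}

```text
t: 7.23
ee_pos: [0.4577, 0.0707, 0.22]
orientation: [[-0.923, 0.384, -0.001], [0.384, 0.923, -0.0], [0.001, -0.0, -1.0]]
wrist_force: [-0.9, -0.1, -1.3]
width: 0.0456
```

```bash
python3 -c "
from h import *
goto(.46,-.14,.22,0)"
```

```text
shift [ -83.1 -193.6   -0. ] twist 67.4 | pos [0.4577 0.0707 0.22  ] yaw 67.4 F [-0.9 -0.1 -1.3] w 0.0456 t 7.2333 q [-0.09  0.11  1.75 -0.    1.28 -1.26] zax [-0.001 -0.    -1.   ]
```

Request:
{"method": "move_arm", "body": {
  "targets": [-1,-2,0,1,-3,-7,0,3,-6,-15,0,6,-11,-26,0,10,-16,-37,0,14,-21,-49,0,19,-26,-61,0,24,-31,-73,0,29,-36,-85,0,34,-41,-97,0,39,-47,-110,0,44,-53,-123,0,49,-59,-136,0,54,-65,-150,0,58,-70,-164,0,62,-75,-176,0,65,-79,-185,0,67,-82,-191,0,67.4,-83,-194,0,67.4,-83,-194,0,67.4]
}}

```text
t: 8.9
ee_pos: [0.4603, -0.1403, 0.2202]
orientation: [[-0.001, 1.0, -0.0], [1.0, 0.001, 0.0], [0.0, -0.0, -1.0]]
wrist_force: [0.1, -0.6, -0.5]
width: 0.0458
```

```bash
python3 -c "
from h import *
goto(.46,-.14,.22,0)
d=grab('wrist','w5');d=grab('top','t5');
im=d['img'][160:300,320:460]; cv2.imwrite('pics/t5c.png',cv2.resize(im,None,fx=4,fy=4,interpolation=cv2.INTER_CUBIC))
cz=.035
for y in(-.1865,-.1905): print(proj(d,[[.39,y,cz],[.46,y,cz],[.53,y,cz]]).round(1).tolist())"
```

```text
shift [ 0.3 -0.3  0.2] twist 0.1 | pos [ 0.4603 -0.1403  0.2202] yaw 0.1 F [ 0.1 -0.6 -0.5] w 0.0458 t 8.9 q [-0.53  0.14  1.71 -0.    1.29 -0.53] zax [-0.  0. -1.]
[[372.3, 272.1], [371.5, 242.0], [370.7, 212.6]]
[[374.0, 272.2], [373.2, 242.1], [372.4, 212.7]]
```

View pics/w5.png

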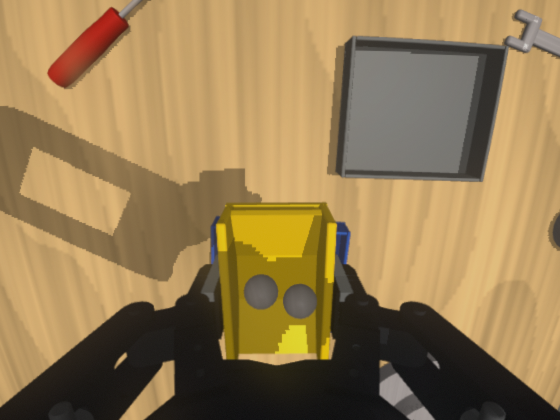

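View pics/t5c.png

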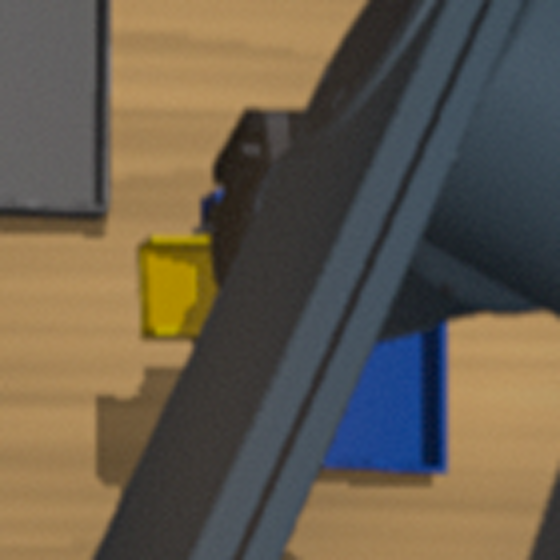

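```bash
python3 -c "
from h import *
d=pickle.load(open('pics/w5.pkl','rb'));T=pickle.load(open('pics/top0.pkl','rb'))
a=cv2.resize(d['img'][190:290,190:370],None,fx=4,fy=4,interpolation=cv2.INTER_CUBIC)
b=cv2.resize(T['img'][200:290,360:442],None,fx=6,fy=6,interpolation=cv2.INTER_CUBIC)
cv2.imwrite('pics/w5c.png',a);cv2.imwrite('pics/t0c.png',b)"
```

```text
(no output)
```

View pics/w5c.png

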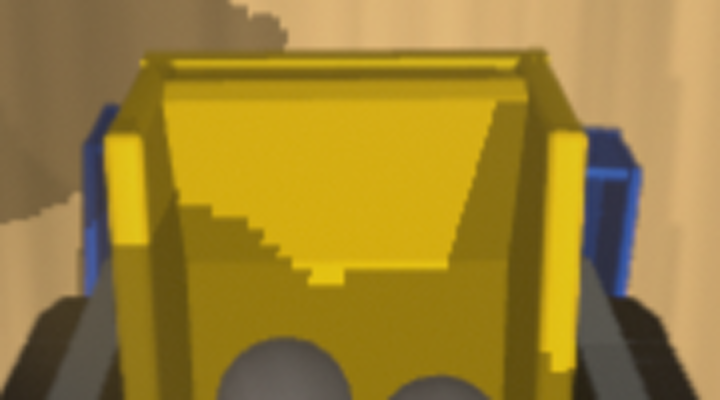

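View pics/t0c.png

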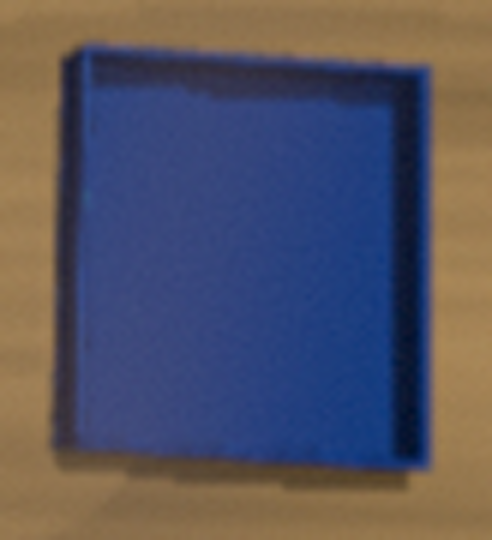

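```bash
python3 -c "
from h import *
d=pickle.load(open('pics/w5.pkl','rb'));T=pickle.load(open('pics/top0.pkl','rb'))
for uv in [(350,233),(212,226.2)]: print('w',atz(d,uv,.035).round(4))
for uv in [(83,48),(430,68),(428,466),(72,452)]: print('t',atz(T,(360+uv[0]/6-.4,200+uv[1]/6-.4),.035).round(4))
"
```

```text
w [ 0.5422 -0.1959  0.035 ]
w [ 0.3857 -0.1876  0.035 ]
t [ 0.5423 -0.1933  0.035 ]
t [ 0.5369 -0.3321  0.035 ]
t [ 0.3803 -0.3235  0.035 ]
t [ 0.3836 -0.1848  0.035 ]
```

The tray is yawed about -3°, with its +y outer wall at y≈-0.1905 for x=0.46. The plan is to lower the cap outside that wall, loosen the grip to 20 N and push the stem and bar against the wall. The cap should then pivot in the pads and tip its inner end over the tray.

Request:
{"method": "move_arm", "body": {
  "targets": [-2,0,4,1,-5,0,12,2,-9,0,24,3,-10,0,38,3,-10,0,54,3,-10,0,70,3,-10,0,86,3,-10,0,102,3,-10,0,118,3,-10,0,134,3,-10,0,148,3,-10,0,158,3,-10,0,165,3,-10,0,168,3,-10,0,168,3]
}}

```text
t: 10.25
ee_pos: [0.4601, -0.1498, 0.0517]
orientation: [[0.051, 0.999, -0.001], [0.999, -0.051, 0.001], [0.0, -0.001, -1.0]]
wrist_force: [0.5, 0.2, -0.9]
width: 0.0454
```

Request:
{"method": "move_arm", "body": {
  "targets": [0,0,0,0,-2,0,0,0,-5,0,0,0,-9,0,0,0,-13,0,0,0,-17,0,0,0,-20,0,0,0,-23,0,0,0,-26,0,0,0,-28,0,0,0,-30,0,0,0,-32,0,0,0,-32,0,0,0],
  "newtons": 20
}}

```text
t: 11.33
ee_pos: [0.4582, -0.1792, 0.0521]
orientation: [[0.052, 0.999, -0.001], [0.999, -0.052, 0.005], [0.005, -0.001, -1.0]]
wrist_force: [2.2, 10.0, 3.0]
width: 0.0454
```

```bash
python3 -c "
from h import *
goto(.46,-.19,.052,-3)
d=grab('wrist','w6');d=grab('scene','s6')
im=d['img'][130:260,110:270]; cv2.imwrite('pics/s6c.png',cv2.resize(im,None,fx=4,fy=4,interpolation=cv2.INTER_CUBIC))"
```

```text
shift [-10.7   2.3   0. ] twist 0.0 | pos [ 0.4582 -0.1792  0.0521] yaw -3.0 F [ 2.2 10.   3. ] w 0.0454 t 11.3333 q [-0.6   0.36  1.89  0.    0.89 -0.55] zax [-0.001  0.005 -1.   ]
```

View pics/w6.png

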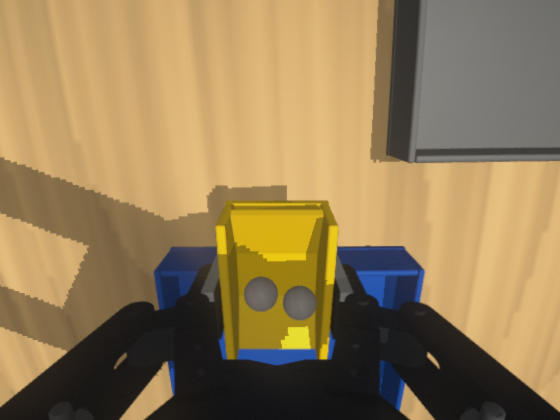

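View pics/s6c.png

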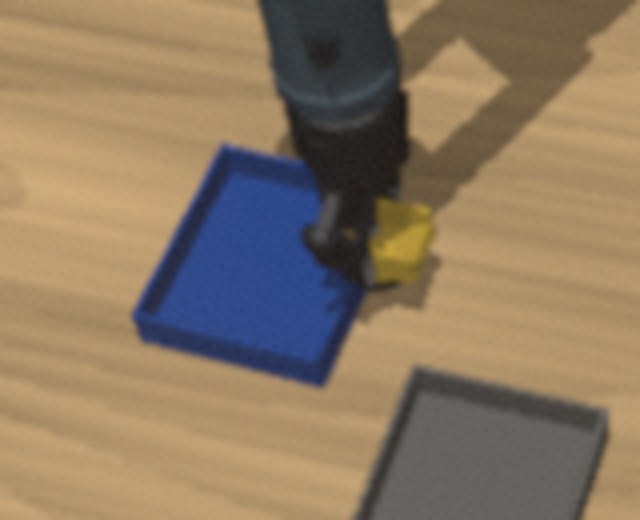

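The bar has met the wall (10 N) and the balls are at (261,294) and (300,303). I'll keep pushing slowly.

Request:
{"method": "move_arm", "body": {
  "targets": [-2,0,0,0,-4,0,0,0,-6,0,0,0,-8,0,0,0,-10,0,0,0,-10,0,0,0]
}}

```text
t: 11.93
ee_pos: [0.4575, -0.1892, 0.0521]
orientation: [[0.052, 0.999, -0.001], [0.999, -0.052, 0.005], [0.005, -0.002, -1.0]]
wrist_force: [0.4, 9.9, 3.8]
width: 0.0454
```

```bash
python3 -c "
from h import *
goto(.46,-.19,.052,-3)
d=grab('wrist','w7')"
```

```text
shift [-0.7  2.5  0. ] twist 0.0 | pos [ 0.4575 -0.1892  0.0521] yaw -3.0 F [0.4 9.9 3.8] w 0.0454 t 11.9333 q [-0.62  0.36  1.89  0.    0.89 -0.57] zax [-0.001  0.005 -1.   ]
```

View pics/w7.png

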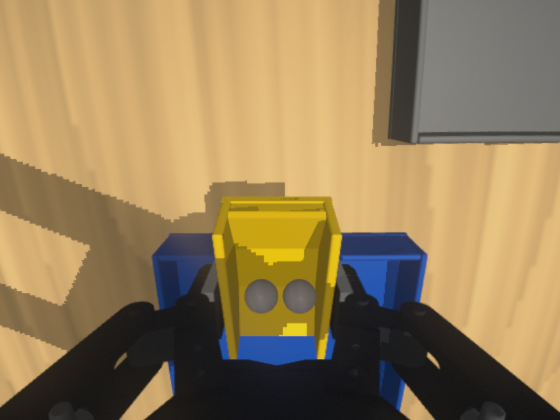

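It is pivoting: force is steady at 10 N and the near end of the trough has risen. Continuing.

Request:
{"method": "move_arm", "body": {
  "targets": [-2,0,0,0,-4,0,0,0,-6,0,0,0,-8,0,0,0,-10,0,0,0,-12,0,0,0,-12,0,0,0]
}}

```text
t: 12.57
ee_pos: [0.4568, -0.2005, 0.0514]
orientation: [[0.052, 0.999, -0.002], [0.999, -0.052, 0.006], [0.006, -0.002, -1.0]]
wrist_force: [3.1, 11.2, -1.9]
width: 0.0452
```

```bash
python3 -c "
from h import *
goto(.46,-.21,.052,-3)
d=grab('wrist','w8')
d=grab('scene','s8')
im=d['img'][130:260,110:270]; cv2.imwrite('pics/s8c.png',cv2.resize(im,None,fx=4,fy=4,interpolation=cv2.INTER_CUBIC))"
```

```text
shift [-9.3  3.7 -0.7] twist 0.0 | pos [ 0.4568 -0.2005  0.0514] yaw -3.0 F [ 3.1 11.2 -1.9] w 0.0452 t 12.5667 q [-0.64  0.37  1.88  0.01  0.9  -0.59] zax [-0.002  0.006 -1.   ]
```

View pics/w8.png

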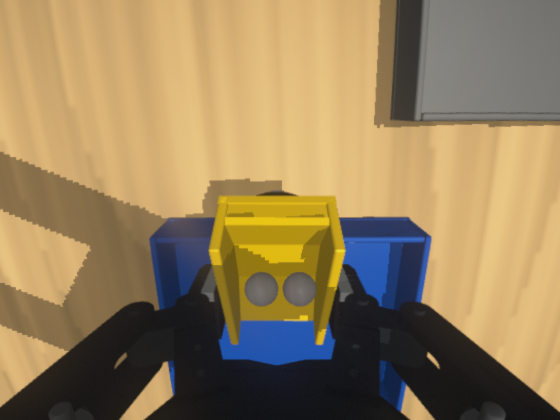

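View pics/s8c.png

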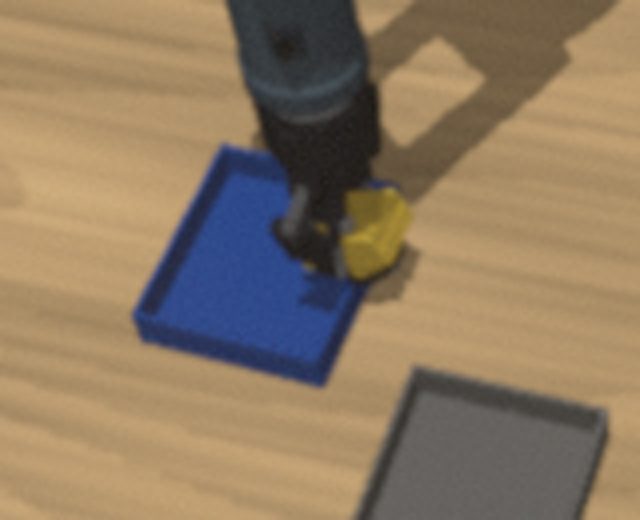

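```bash
cat > tilt.py <<'E'
from h import *
import sys
def pts(L,p,th,yaw):
    # tool x=+y world side 'a' axis = tool x ; tilt th: -a end goes down
    a=np.array([-np.sin(yaw),np.cos(yaw),0]); b=np.array([np.cos(yaw),np.sin(yaw),0]); z=np.array([0,0,1.])
    c,s=np.cos(th),np.sin(th)
    A=a*c+z*s; Z=z*c-a*s
    return np.array([p+(l[0]*A+l[1]*b+l[2]*Z)/1000 for l in L])
if __name__=='__main__':
    d=pickle.load(open('pics/%s.pkl'%sys.argv[1],'rb')); o=arm.get_obs(); p=np.array(o['ee_pos'])+[0,0,.0193]
    yaw=np.arctan2(o['orientation'][1][1],o['orientation'][0][1])
    L=[[37,-23,14],[37,23,14],[37,-23,-14],[37,23,-14],[-37,-23,14],[-37,23,14]]
    for th in range(-10,65,5): print(th,proj(d,pts(L,p,np.radians(th),yaw)).round(0).astype(int).tolist())
E
python3 tilt.py w8
```

```text
-10 [[222, 211], [340, 211], [232, 203], [328, 203], [227, 382], [334, 382]]
-5 [[221, 216], [341, 216], [231, 202], [329, 202], [228, 379], [333, 379]]
0 [[219, 221], [343, 221], [230, 201], [330, 201], [229, 376], [331, 376]]
5 [[218, 228], [344, 228], [229, 201], [332, 201], [231, 372], [330, 372]]
10 [[217, 235], [346, 235], [228, 201], [333, 201], [232, 368], [329, 368]]
15 [[216, 243], [347, 243], [227, 202], [335, 202], [233, 363], [328, 363]]
20 [[214, 252], [348, 252], [225, 204], [336, 204], [234, 358], [327, 358]]
25 [[213, 261], [349, 261], [224, 206], [338, 206], [235, 353], [326, 353]]
30 [[213, 272], [350, 271], [222, 210], [339, 210], [235, 347], [325, 347]]
35 [[212, 282], [351, 282], [221, 214], [341, 214], [236, 342], [324, 342]]
40 [[211, 293], [352, 293], [220, 220], [342, 219], [237, 336], [323, 336]]
45 [[211, 304], [352, 303], [218, 226], [344, 226], [237, 330], [322, 330]]
50 [[211, 314], [352, 314], [217, 233], [345, 233], [238, 324], [322, 324]]
55 [[211, 325], [352, 325], [216, 241], [347, 241], [238, 318], [321, 318]]
60 [[212, 335], [352, 334], [215, 249], [348, 249], [239, 312], [321, 312]]
```

Request:
{"method": "move_arm", "body": {
  "targets": [-2,0,0,0,-4,0,0,0,-6,0,0,0,-8,0,0,0,-8,0,0,0]
}}

```text
t: 13.08
ee_pos: [0.4553, -0.2075, 0.0505]
orientation: [[0.052, 0.999, -0.004], [0.999, -0.052, 0.009], [0.008, -0.005, -1.0]]
wrist_force: [1.3, 11.5, -3.7]
width: 0.0449
```

```bash
python3 -c "
from h import *
goto(.46,-.21,.052,-3)
d=grab('wrist','w9')
"
```

```text
shift [-2.3  4.8 -1.5] twist 0.0 | pos [ 0.4553 -0.2075  0.0505] yaw -3.0 F [ 1.3 11.5 -3.7] w 0.0449 t 13.0833 q [-0.65  0.38  1.87  0.01  0.9  -0.6 ] zax [-0.004  0.009 -1.   ]
```

View pics/w9.png

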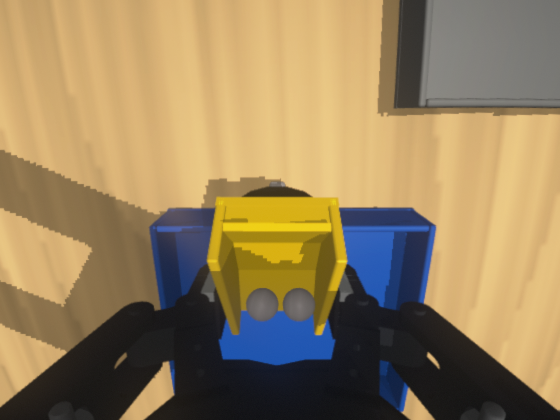

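Request:
{"method": "move_arm", "body": {
  "targets": [-2,0,0,0,-4,0,0,0,-6,0,0,0,-8,0,0,0,-10,0,0,0,-10,0,0,0,-10,0,0,0]
}}

```text
t: 13.72
ee_pos: [0.4536, -0.216, 0.0498]
orientation: [[0.052, 0.999, -0.007], [0.999, -0.052, 0.011], [0.011, -0.008, -1.0]]
wrist_force: [1.9, 14.6, -7.1]
width: 0.0455
```

```bash
python3 -c "
from h import *
goto(.46,-.21,.052,-3)
d=grab('wrist','w10')
d=grab('scene','s10')
im=d['img'][130:260,110:270]; cv2.imwrite('pics/s10c.png',cv2.resize(im,None,fx=4,fy=4,interpolation=cv2.INTER_CUBIC))"
```

```text
shift [ 6.3  6.1 -2.2] twist 0.0 | pos [ 0.4536 -0.216   0.0498] yaw -3.0 F [ 1.9 14.6 -7.1] w 0.0455 t 13.7167 q [-0.67  0.38  1.86  0.01  0.91 -0.62] zax [-0.007  0.011 -1.   ]
```

View pics/w10.png

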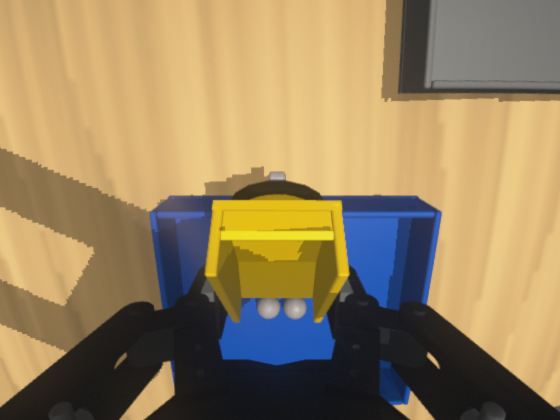

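View pics/s10c.png

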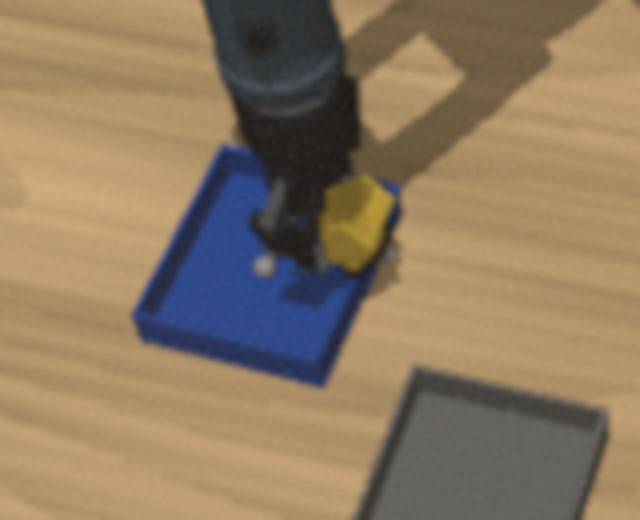

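Both balls left the trough at (268,308) and (295,308) in the wrist view. I'll back off, lift, and check they rest in the tray.

Request:
{"method": "move_arm", "body": {
  "targets": [0,0,0,0,4,0,0,0,10,0,0,0,16,0,0,0,20,0,-4,0,20,0,-14,0,20,0,-28,0,20,0,-42,0,20,0,-54,0,20,0,-60,0,20,0,-60,0,20,0,-60,0],
  "newtons": 40
}}

```text
t: 14.82
ee_pos: [0.4578, -0.202, 0.1128]
orientation: [[0.051, 0.999, 0.001], [0.999, -0.051, -0.001], [-0.001, 0.001, -1.0]]
wrist_force: [0.2, 0.9, -0.7]
width: 0.0453
```

```bash
python3 -c "
from h import *
goto(.46,-.25,.11,-3)
d=grab('wrist','w11')
d=grab('scene','s11')
im=d['img'][130:260,110:270]; cv2.imwrite('pics/s11c.png',cv2.resize(im,None,fx=4,fy=4,interpolation=cv2.INTER_CUBIC))"
```

```text
shift [-47.8   4.6   2.8] twist 0.1 | pos [ 0.4578 -0.202   0.1128] yaw -2.9 F [ 0.2  0.9 -0.7] w 0.0453 t 14.8167 q [-0.64  0.29  1.82  0.    1.04 -0.59] zax [ 0.001 -0.001 -1.   ]
```

View pics/w11.png

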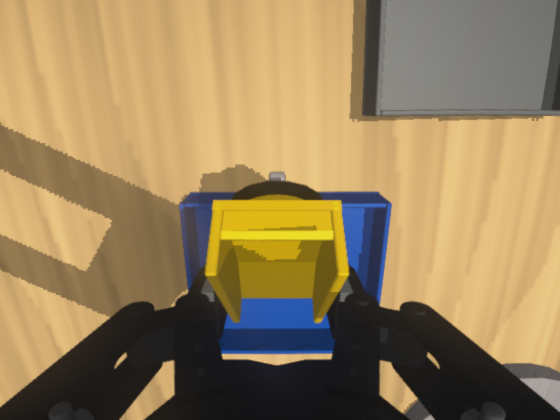

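View pics/s11c.png

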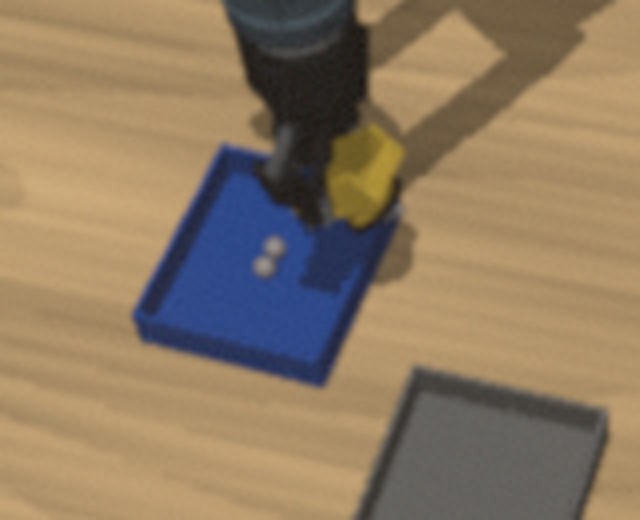

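Both balls lie in the blue tray, at s11c crop (275,245) and (263,267). Next I'll re-level the cap by lowering its stem inside the tray and pushing it against the inner face of the same wall.

Request:
{"method": "move_arm", "body": {
  "targets": [-8,1,0,0,-20,2,0,0,-34,3,0,0,-44,4,0,0,-48,4,4,0,-48,4,14,0,-48,4,26,0,-48,4,38,0,-48,4,48,0,-48,4,55,0,-48,4,58,0,-48,4,58,0]
}}

```text
t: 15.92
ee_pos: [0.4587, -0.2495, 0.0533]
orientation: [[0.051, 0.999, -0.001], [0.999, -0.051, 0.001], [0.001, -0.002, -1.0]]
wrist_force: [0.0, 0.0, -0.6]
width: 0.0454
```

Request:
{"method": "move_arm", "body": {
  "targets": [2,0,0,0,5,0,0,0,8,0,0,0,11,0,0,0,14,0,0,0,17,0,0,0,20,0,0,0,22,0,0,0,22,0,0,0],
  "newtons": 20
}}

```text
t: 16.67
ee_pos: [0.4603, -0.2275, 0.0543]
orientation: [[0.051, 0.999, -0.0], [0.999, -0.051, 0.0], [0.0, -0.0, -1.0]]
wrist_force: [0.2, 0.3, -1.3]
width: 0.0455
```

```bash
python3 -c "
from h import *
goto(.46,-.21,.052,-3)
d=grab('wrist','w12')
"
```

```text
shift [17.5 -1.2  2.3] twist 0.1 | pos [ 0.4603 -0.2275  0.0543] yaw -2.9 F [ 0.2  0.3 -1.3] w 0.0455 t 16.6667 q [-0.68  0.39  1.84  0.    0.91 -0.63] zax [-0.  0. -1.]
```

View pics/w12.png

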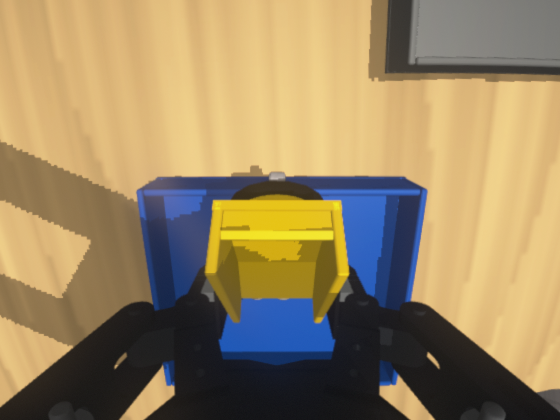

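```bash
python3 -c "
from h import *
S=pickle.load(open('pics/s11.pkl','rb'));W=pickle.load(open('pics/w12.pkl','rb'))
for uv in [(178.6,191),(175.6,196.6)]: print(atz(S,uv,.012).round(4))
for uv in [(258,299),(284,299)]: print('w',atz(W,uv,.012).round(4))
print(atz(W,(277,174),.045), atz(W,(277,174),.035))
im=W['img'][160:340,180:380]; cv2.imwrite('pics/w12c.png',cv2.resize(im,None,fx=4,fy=4,interpolation=cv2.INTER_CUBIC))
"
```

```text
[ 0.443  -0.2658  0.012 ]
[ 0.4639 -0.2675  0.012 ]
w [ 0.4433 -0.2736  0.012 ]
w [ 0.4612 -0.2745  0.012 ]
[ 0.46118689 -0.18074317  0.045     ] [ 0.46110146 -0.182702    0.035     ]
```

View pics/w12c.png

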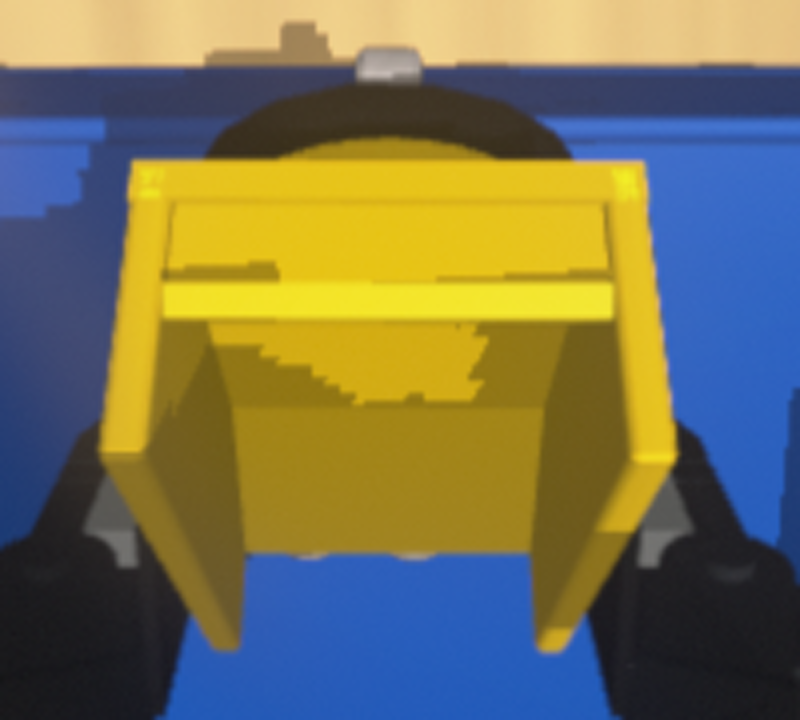

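The bar is riding above the wall top (end at about y -0.181, z 0.045), so I need to go lower. The balls are at y≈-0.267, clear of the move. I'll back up 20 mm, drop 15 mm and push again.

Request:
{"method": "move_arm", "body": {
  "targets": [-4,0,0,0,-10,0,0,0,-16,0,0,0,-20,0,1,0,-21,0,5,0,-21,0,10,0,-21,0,14,0,-21,0,15,0,-21,0,15,0]
}}

```text
t: 17.47
ee_pos: [0.4588, -0.2484, 0.0386]
orientation: [[0.051, 0.999, -0.001], [0.999, -0.051, 0.001], [0.001, -0.001, -1.0]]
wrist_force: [-0.6, 0.2, -0.5]
width: 0.0455
```

Request:
{"method": "move_arm", "body": {
  "targets": [2,0,0,0,4,0,0,0,6,0,0,0,8,0,0,0,10,0,0,0,12,0,0,0,14,0,0,0,16,0,0,0,16,0,0,0]
}}

```text
t: 18.22
ee_pos: [0.4624, -0.2379, 0.042]
orientation: [[0.05, 0.999, 0.005], [0.999, -0.05, -0.01], [-0.009, 0.006, -1.0]]
wrist_force: [-1.9, -12.0, 8.8]
width: 0.0454
```

```bash
python3 -c "
from h import *
goto(.46,-.2165,.039,-3)
d=grab('wrist','w13')
"
```

```text
shift [21.3 -3.5  2.7] twist 0.1 | pos [ 0.4624 -0.2379  0.042 ] yaw -2.9 F [ -1.9 -12.    8.8] w 0.0454 t 18.2167 q [-0.69  0.41  1.85 -0.01  0.88 -0.63] zax [ 0.005 -0.01  -1.   ]
```

View pics/w13.png

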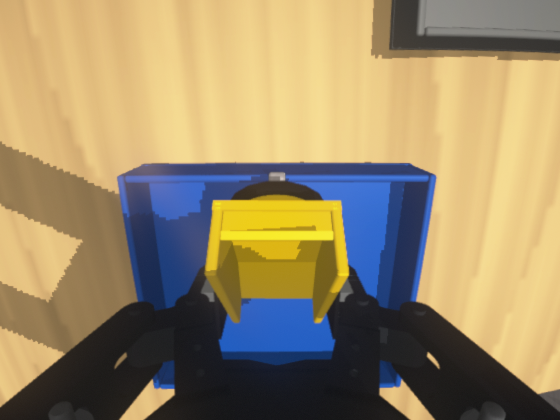

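The bar corner is sitting on the wall edge, so the force line passes through the pivot and nothing turns. I'll do it differently: press the trough's low end down onto the wall top from outside, which levels the cap, then flatten the bar on the table.

Request:
{"method": "move_arm", "body": {
  "targets": [-4,0,0,0,-10,0,0,0,-12,0,-6,0,-12,0,-18,0,-12,0,-34,0,-10,0,-50,0,-4,0,-64,0,6,0,-71,0,20,0,-71,0,34,0,-71,0,46,0,-71,0,52,0,-71,0,53,0,-62,0,53,0,-48,0,53,0,-34,0,53,0,-24,0,53,0,-20,0,53,0,-20,0]
}}

```text
t: 19.77
ee_pos: [0.4619, -0.1797, 0.0577]
orientation: [[0.051, 0.999, -0.003], [0.999, -0.051, 0.002], [0.002, -0.003, -1.0]]
wrist_force: [-0.5, -0.4, -0.6]
width: 0.045
```

```bash
python3 -c "
from h import *
goto(.46,-.180,.052,-3)
d=grab('wrist','w14')
"
```

```text
shift [-0.4 -1.9  5.7] twist 0.1 | pos [ 0.4619 -0.1797  0.0577] yaw -2.9 F [-0.5 -0.4 -0.6] w 0.045 t 19.7667 q [-0.6   0.36  1.88 -0.    0.91 -0.55] zax [-0.003  0.002 -1.   ]
```

View pics/w14.png

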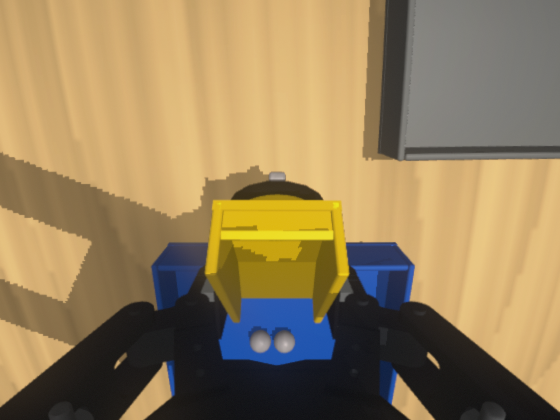

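```bash
cat > tf.py <<'E'
from tilt import *
from scipy.optimize import least_squares
def fit(tag,obs,pos,yaw):
    d=pickle.load(open('pics/%s.pkl'%tag,'rb'))
    L=[[37,-23,14],[37,23,14],[37,-23,-14],[37,23,-14],[-37,-23,14],[-37,23,14]]
    yaw=np.radians(yaw); a=np.array([-np.sin(yaw),np.cos(yaw),0]); b=np.array([np.cos(yaw),np.sin(yaw),0])
    def P(q,L=L): return pts(L,np.array(pos)+[0,0,.0193]+a*q[0]*1e-3+b*q[3]*1e-3+np.array([0,0,q[1]*1e-3]),q[2],yaw)
    r=least_squares(lambda q:(proj(d,P(q))-obs).ravel(),[5,0,.3,0])
    print(tag,'da %.1f dz %.1f th %.1f db %.1f'%(r.x[0],r.x[1],np.degrees(r.x[2]),r.x[3]),r.fun.round(1))
    return r.x,P
if __name__=='__main__':
    q,P=fit('w14',np.array([[206,276],[348,275],[213,203],[342,203],[237,321],[320,321]]),[.4619,-.1797,.0577],-2.9)
    print(P(q,[[-37,0,-14],[-20,0,-14],[-24,0,-33],[15,0,-45],[-15,0,-45],[-24,0,-28]]).round(4))
    q,P=fit('w6',np.array([[218,220],[336,220],[228,203],[328,203],[234,358],[327,358]]),[.4582,-.1792,.0521],-3)
E
python3 tf.py
python3 - <<'E'
import sys; sys.path.insert(0,'.')
import os; os.chdir('.')
from h import *
for t in ['w1','w2','w14']:
    d=pickle.load(open(f'pics/{t}.pkl','rb')); print(t,(-np.array(d['R']).T@d['t']).round(4))
    im=d['img'][180:360,190:370]; cv2.imwrite(f'pics/{t}z.png',cv2.resize(im,None,fx=3,fy=3))
E
```

```text
w14 da 7.5 dz -0.9 th 41.9 db -1.3 [ 0.3  0.2  0.9  1.1  1.9 -0.5 -2.  -0.7 -2.8 -0.1  0.9 -0.1]
[[ 0.4601 -0.1903  0.041 ]
 [ 0.4607 -0.1777  0.0523]
 [ 0.4612 -0.168   0.0355]
 [ 0.4631 -0.131   0.0526]
 [ 0.462  -0.1533  0.0326]
 [ 0.4611 -0.1713  0.0392]]
w6 da -2.5 dz -11.2 th 3.2 db -0.9 [ 3.7  1.7 -0.6  1.6  3.2 -3.5 -2.7 -3.5 -2.1  1.6 -2.1  1.5]
w1 [0.3839 0.3135 0.3917]
w2 [0.3846 0.3137 0.2732]
w14 [ 0.4645 -0.1036  0.1996]
```

View pics/w14z.png

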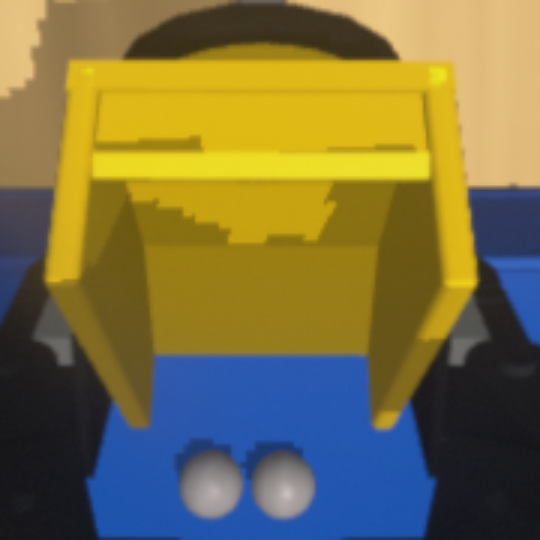

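The fit puts the tilt at about 42°, with the low end at y≈-0.190, z 0.041. I'll shift 6 mm over the wall and press down.

Request:
{"method": "move_arm", "body": {
  "targets": [-3,0,0,0,-6,0,0,0,-6,0,2,0,-6,0,4,0,-6,0,6,0,-6,0,8,0,-6,0,10,0,-6,0,12,0,-6,0,12,0]
}}

```text
t: 20.57
ee_pos: [0.4624, -0.1861, 0.0471]
orientation: [[0.051, 0.999, -0.0], [0.999, -0.051, -0.0], [-0.0, -0.0, -1.0]]
wrist_force: [-0.3, -0.5, 0.1]
width: 0.0452
```

```bash
python3 -c "
from h import *
goto(.46,-.180,.052,-3)
d=grab('wrist','w15')
"
```

```text
shift [ 6.  -2.8 -4.9] twist 0.1 | pos [ 0.4624 -0.1861  0.0471] yaw -2.9 F [-0.3 -0.5  0.1] w 0.0452 t 20.5667 q [-0.61  0.38  1.89 -0.    0.88 -0.56] zax [-0. -0. -1.]
```

View pics/w15.png

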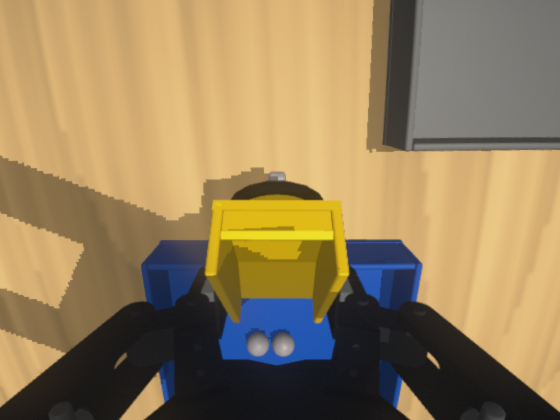

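```bash
python3 - <<'E'
from tf import *
d=pickle.load(open('pics/w15.pkl','rb'))
for y in (-.1885,-.1905,-.1925,-.1965): print(y,proj(d,[[.40,y+.003,.035],[.46,y,.035],[.52,y-.003,.035]]).round(1).tolist())
q,P=fit('w15',np.array([[206,276],[348,275],[213,203],[342,203],[237,321],[320,321]]),[.4624,-.1861,.0471],-2.9)
print(P(q,[[-37,0,-14],[-20,0,-14],[-24,0,-33],[15,0,-45],[-15,0,-45],[-37,0,1]]).round(4))
print(proj(d,P(q,[[-37,0,-14],[-37,0,1],[15,0,-45],[15,0,-33]])).round(0).tolist())
im=d['img'][150:360,130:430]; cv2.imwrite('pics/w15z.png',cv2.resize(im,None,fx=2.6,fy=2.6,interpolation=cv2.INTER_CUBIC))
E
```

```text
-0.1885 [[167.3, 261.2], [275.5, 261.3], [383.9, 260.7]]
-0.1905 [[167.8, 264.4], [275.7, 264.6], [383.7, 264.0]]
-0.1925 [[168.4, 267.6], [275.9, 267.8], [383.5, 267.2]]
-0.1965 [[169.6, 273.9], [276.3, 274.2], [383.1, 273.5]]
w15 da 7.5 dz -1.0 th 41.8 db -1.3 [ 0.4  0.2  1.   1.   1.9 -0.5 -2.  -0.7 -2.9 -0.1  0.7 -0.2]
[[ 0.4605 -0.1968  0.0303]
 [ 0.4612 -0.1842  0.0416]
 [ 0.4617 -0.1745  0.0248]
 [ 0.4636 -0.1375  0.0418]
 [ 0.4624 -0.1598  0.0218]
 [ 0.46   -0.2068  0.0415]]
[[277.0, 271.0], [277.0, 297.0], [277.0, 172.0], [277.0, 193.0]]
```

View pics/w15z.png

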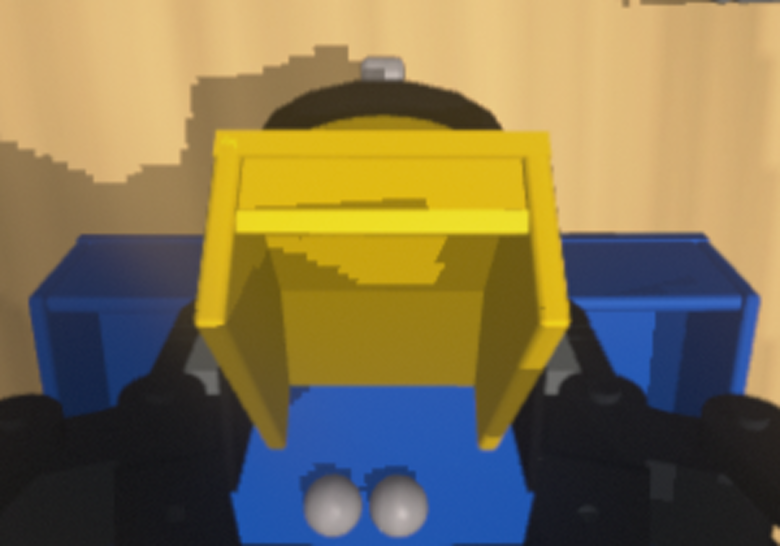

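Request:
{"method": "move_arm", "body": {
  "targets": [0,0,2,0,0,0,4,0,0,0,6,0,0,0,8,0,0,0,8,0]
}}

```text
t: 21.03
ee_pos: [0.4657, -0.1905, 0.0425]
orientation: [[0.05, 0.999, 0.007], [0.999, -0.05, -0.009], [-0.008, 0.008, -1.0]]
wrist_force: [-2.7, -7.8, 14.7]
width: 0.0452
```

```bash
python3 -c "
from h import *
goto(.46,-.180,.052,-3)
d=grab('wrist','w16')
"
```

```text
shift [10.1 -6.2 -9.6] twist 0.1 | pos [ 0.4657 -0.1905  0.0425] yaw -2.9 F [-2.7 -7.8 14.7] w 0.0452 t 21.0333 q [-0.61  0.38  1.89 -0.    0.86 -0.56] zax [ 0.007 -0.009 -1.   ]
```

View pics/w16.png

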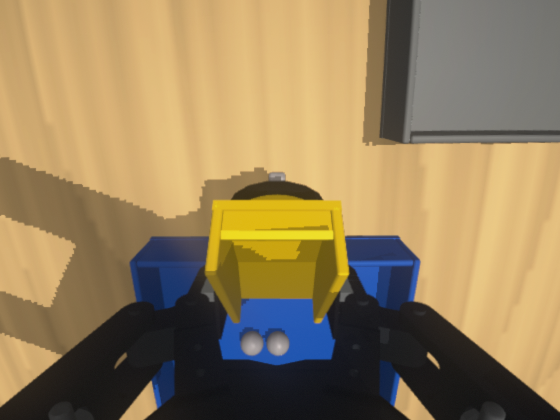

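Contact: 15 N up and -8 N in y, both acting in the restoring direction. I'll pull +y while holding the downward press.

Request:
{"method": "move_arm", "body": {
  "targets": [2,0,0,0,4,0,0,0,6,0,0,0,8,0,0,0,10,0,0,0,10,0,0,0]
}}

```text
t: 21.58
ee_pos: [0.4664, -0.1809, 0.042]
orientation: [[0.05, 0.999, 0.008], [0.999, -0.05, -0.009], [-0.009, 0.008, -1.0]]
wrist_force: [-0.3, -11.6, 8.7]
width: 0.0455
```

```bash
python3 -c "
from h import *
goto(.46,-.180,.052,-3)
d=grab('wrist','w17')
"
```

```text
shift [  0.5  -6.4 -10.1] twist 0.1 | pos [ 0.4664 -0.1809  0.042 ] yaw -2.9 F [ -0.3 -11.6   8.7] w 0.0455 t 21.5833 q [-0.59  0.38  1.89 -0.    0.86 -0.54] zax [ 0.008 -0.009 -1.   ]
```

View pics/w17.png

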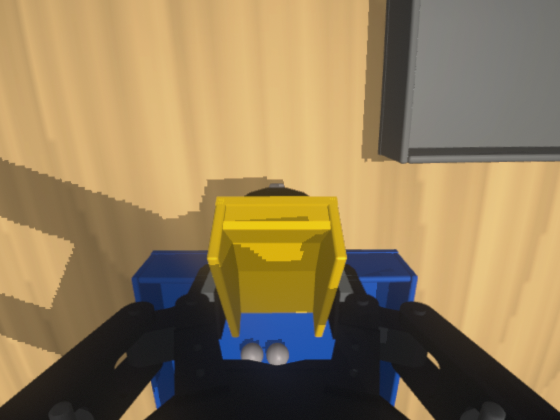

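It works: the tilt is down to about 28°. Continuing.

Request:
{"method": "move_arm", "body": {
  "targets": [2,0,0,0,4,0,0,0,6,0,1,0,8,0,2,0,9,0,4,0,9,0,4,0]
}}

```text
t: 22.13
ee_pos: [0.4669, -0.1706, 0.0379]
orientation: [[0.05, 0.999, 0.007], [0.999, -0.05, -0.007], [-0.007, 0.008, -1.0]]
wrist_force: [0.9, -5.9, 11.1]
width: 0.0452
```

```bash
python3 -c "
from h import *
goto(.46,-.180,.052,-3)
d=grab('wrist','w18')
"
```

```text
shift [ -9.9  -6.3 -14. ] twist 0.1 | pos [ 0.4669 -0.1706  0.0379] yaw -2.9 F [ 0.9 -5.9 11.1] w 0.0452 t 22.1333 q [-0.57  0.38  1.9  -0.    0.84 -0.52] zax [ 0.007 -0.007 -1.   ]
```

View pics/w18.png

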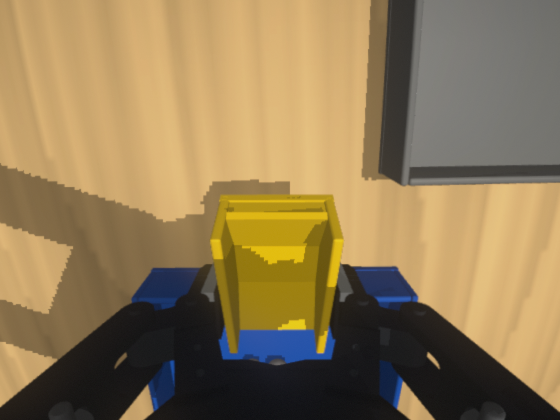

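Request:
{"method": "move_arm", "body": {
  "targets": [0,0,1,0,0,0,2,0,0,0,3,0,0,0,4,0,0,0,5,0,0,0,5,0]
}}

```text
t: 22.68
ee_pos: [0.4671, -0.1687, 0.0337]
orientation: [[0.051, 0.999, 0.008], [0.999, -0.051, -0.004], [-0.004, 0.008, -1.0]]
wrist_force: [1.6, 3.9, 22.8]
width: 0.0458
```

```bash
python3 -c "
from h import *
goto(.46,-.180,.052,-3)
d=grab('wrist','w19')
"
```

```text
shift [-11.7  -6.4 -18.3] twist 0.1 | pos [ 0.4671 -0.1687  0.0337] yaw -2.9 F [ 1.6  3.9 22.8] w 0.0458 t 22.6833 q [-0.57  0.39  1.91  0.    0.83 -0.52] zax [ 0.008 -0.004 -1.   ]
```

View pics/w19.png

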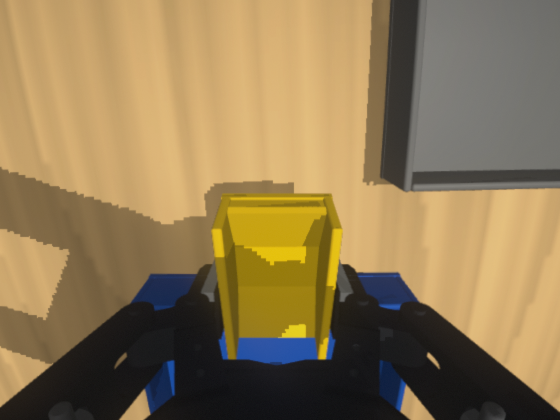

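The tilt is now about 8°. I'll lift, move to clear table and press the bar flat.

Request:
{"method": "move_arm", "body": {
  "targets": [0,0,-6,0,2,0,-16,0,10,-4,-24,0,22,-10,-24,0,36,-18,-24,0,48,-24,-24,0,54,-26,-22,0,55,-26,-16,0,55,-26,-9,0,55,-26,-4,0,55,-26,0,0,55,-26,2,0,55,-26,2,0]
}}

```text
t: 23.82
ee_pos: [0.44, -0.1111, 0.0275]
orientation: [[0.052, 0.999, -0.001], [0.999, -0.052, 0.001], [0.001, -0.001, -1.0]]
wrist_force: [0.5, -0.7, -1.1]
width: 0.0456
```

Request:
{"method": "move_arm", "body": {
  "targets": [0,0,1,0,0,0,2,0,0,0,3,0,0,0,4,0,0,0,4,0]
}}

```text
t: 24.23
ee_pos: [0.4406, -0.1111, 0.0249]
orientation: [[0.051, 0.999, 0.001], [0.999, -0.051, -0.001], [-0.001, 0.001, -1.0]]
wrist_force: [-1.0, -0.2, 5.9]
width: 0.0453
```

```bash
python3 -c "
from h import *
goto(.46,-.180,.052,-3)
d=grab('wrist','w20')
"
```

```text
shift [-67.8  22.9 -27. ] twist 0.1 | pos [ 0.4406 -0.1111  0.0249] yaw -2.9 F [-1.  -0.2  5.9] w 0.0453 t 24.2333 q [-0.49  0.35  2.01 -0.    0.78 -0.44] zax [ 0.001 -0.001 -1.   ]
```

View pics/w20.png

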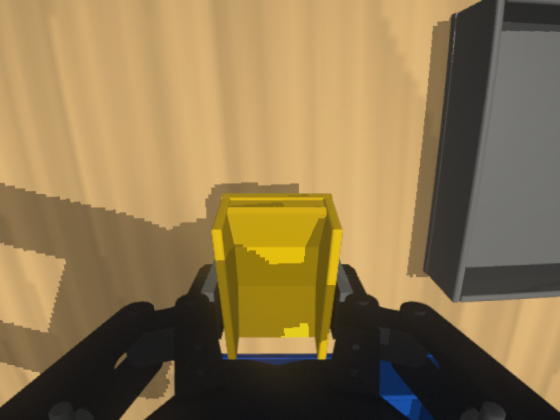

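Request:
{"method": "move_arm", "body": {
  "targets": [0,0,1,0,0,0,2,0,0,0,3,0,0,0,4,0,0,0,5,0,0,0,6,0,0,0,7,0,0,0,7,0]
}}

```text
t: 24.95
ee_pos: [0.4411, -0.1118, 0.0232]
orientation: [[0.049, 0.999, 0.003], [0.999, -0.049, -0.003], [-0.003, 0.003, -1.0]]
wrist_force: [-18.0, 3.9, 69.5]
width: 0.0451
```

```bash
python3 -c "
from h import *
goto(.46,-.180,.052,-3)
d=grab('wrist','w21')
a=[cv2.resize(pickle.load(open(f'pics/{t}.pkl','rb'))['img'][180:370,200:360],None,fx=2.4,fy=2.4,interpolation=cv2.INTER_CUBIC) for t in ('w4','w21')]
cv2.imwrite('pics/cmp.png',np.hstack(a))
"
```

```text
shift [-67.2  22.4 -28.6] twist 0.2 | pos [ 0.4411 -0.1118  0.0232] yaw -2.8 F [-18.    3.9  69.5] w 0.0451 t 24.95 q [-0.49  0.35  2.01 -0.    0.77 -0.44] zax [ 0.003 -0.003 -1.   ]
```

View pics/cmp.png

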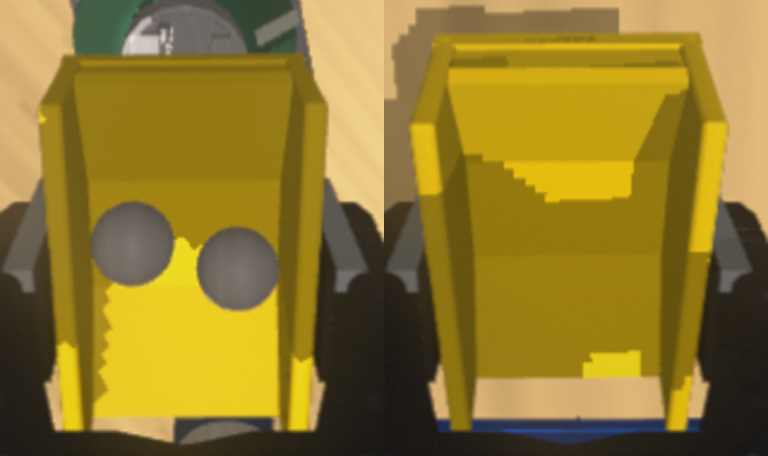

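```bash
cat > tf2.py <<'E'
from tilt import *
from scipy.optimize import least_squares
def fit(tag,obs,pos,yaw):
    d=pickle.load(open('pics/%s.pkl'%tag,'rb'))
    L=[[37,-23,14],[37,23,14],[37,-23,-14],[37,23,-14],[-37,-19,1],[-37,19,1]]
    yaw=np.radians(yaw); a=np.array([-np.sin(yaw),np.cos(yaw),0]); b=np.array([np.cos(yaw),np.sin(yaw),0])
    def P(q,L=L): return pts(L,np.array(pos)+[0,0,.0193]+a*q[0]*1e-3+b*q[3]*1e-3+np.array([0,0,q[1]*1e-3]),q[2],yaw)
    w=np.array([1,1,1,1,1,1.])[:,None]
    r=least_squares(lambda q:((proj(d,P(q))-obs)*w).ravel(),[5,0,.1,0])
    print(tag,'da %.1f dz %.1f th %.1f db %.1f'%(r.x[0],r.x[1],np.degrees(r.x[2]),r.x[3]),r.fun.round(1))
if __name__=='__main__':
    fit('w4',np.array([[216.7,225],[336,224],[227,204],[327,204],[238.8,353],[315.8,353]]),[.4557,.2815,.2209],141.5)
    fit('w21',np.array([[211.3,232],[342.9,231],[221,194.6],[331.7,194],[238,337],[315,337]]),[.4411,-.1118,.0232],-2.8)
E
python3 tf2.py
```

```text
w4 da 0.0 dz -2.9 th 0.3 db 1.1 [ 0.  -0.2  0.8  0.6  0.7 -0.4 -1.2 -0.5  0.4  0.3 -1.   0.2]
w21 da 3.8 dz 0.9 th 12.7 db -1.8 [-1.1 -0.2  0.4  0.4  1.2 -0.5 -0.9 -0.2  1.3  0.3 -0.8  0.1]
```

The fits are good: the cap was level at the lift (0.3°) and is now at 12.7° with a 4 mm slip. Pressing flat has no lever arm at that angle. I'll use the inner wall instead, since at this tilt the bar end is deep enough to engage.

Request:
{"method": "move_arm", "body": {
  "targets": [0,0,-8,0,0,0,-22,0,-2,0,-40,0,-8,1,-60,0,-20,3,-78,0,-36,6,-90,0,-54,9,-95,0,-74,12,-95,0,-94,15,-95,0,-110,18,-95,0,-120,19,-92,0,-124,19,-82,0,-124,19,-68,0,-124,19,-52,0,-124,19,-40,0,-124,19,-32,0,-124,19,-29,0,-124,19,-29,0]
}}

```text
t: 26.5
ee_pos: [0.4523, -0.2347, 0.0452]
orientation: [[0.051, 0.999, -0.002], [0.999, -0.051, 0.002], [0.002, -0.002, -1.0]]
wrist_force: [-0.3, 0.6, -0.7]
width: 0.0452
```

Request:
{"method": "move_arm", "body": {
  "targets": [3,0,0,0,6,0,0,0,9,0,0,0,12,0,0,0,14,0,0,0,16,0,0,0,18,0,0,0,18,0,0,0]
}}

```text
t: 27.17
ee_pos: [0.4548, -0.2215, 0.0477]
orientation: [[0.049, 0.999, 0.003], [0.999, -0.049, -0.008], [-0.007, 0.003, -1.0]]
wrist_force: [-2.1, -11.8, -1.3]
width: 0.0457
```

```bash
python3 -c "
from h import *
goto(.46,-.2135,.045,-3)
d=grab('wrist','w22')
cv2.imwrite('pics/w22z.png',cv2.resize(d['img'][150:370,140:420],None,fx=2.8,fy=2.7,interpolation=cv2.INTER_CUBIC))
"
```

```text
shift [8.2 4.7 2.6] twist 0.2 | pos [ 0.4548 -0.2215  0.0477] yaw -2.8 F [ -2.1 -11.8  -1.3] w 0.0457 t 27.1667 q [-0.67  0.38  1.87 -0.01  0.88 -0.62] zax [ 0.003 -0.008 -1.   ]
```

View pics/w22z.png

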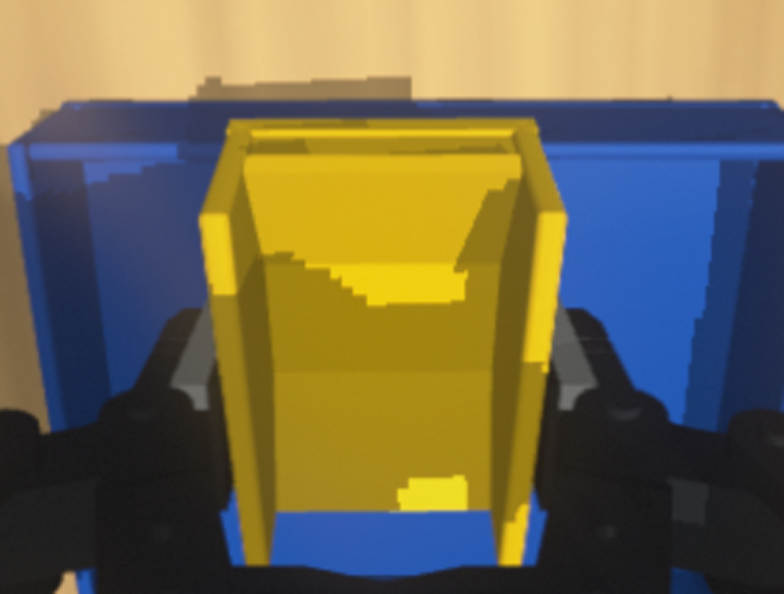

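```bash
python3 - <<'E'
from tf2 import *
fit('w22',np.array([[212.1,229.6],[342.1,228.9],[221.4,195.2],[332.1,194.4],[237.1,339.6],[316.8,338.9]]),[.4548,-.2215,.0477],-2.8)
E
```

```text
w22 da 3.8 dz 1.1 th 10.7 db -1.6 [-1.1  0.   1.1  0.4  1.5 -0.8 -1.5 -0.3  2.2  0.2 -2.1  0.6]
```

Request:
{"method": "move_arm", "body": {
  "targets": [2,0,1,0,4,0,1,0,6,0,1,0,7,0,1,0,7,0,1,0]
}}

```text
t: 27.63
ee_pos: [0.4568, -0.2162, 0.048]
orientation: [[0.05, 0.999, 0.006], [0.999, -0.05, -0.011], [-0.01, 0.007, -1.0]]
wrist_force: [-2.5, -13.7, 4.8]
width: 0.0456
```

```bash
python3 -c "
from h import *
goto(.46,-.2135,.045,-3)
d=grab('wrist','w23')
cv2.imwrite('pics/w23z.png',cv2.resize(d['img'][150:370,140:420],None,fx=2.8,fy=2.7,interpolation=cv2.INTER_CUBIC))
"
```

```text
shift [2.9 3.  2.9] twist 0.1 | pos [ 0.4568 -0.2162  0.048 ] yaw -2.9 F [ -2.5 -13.7   4.8] w 0.0456 t 27.6333 q [-0.66  0.38  1.88 -0.01  0.87 -0.61] zax [ 0.006 -0.011 -1.   ]
```

View pics/w23z.png

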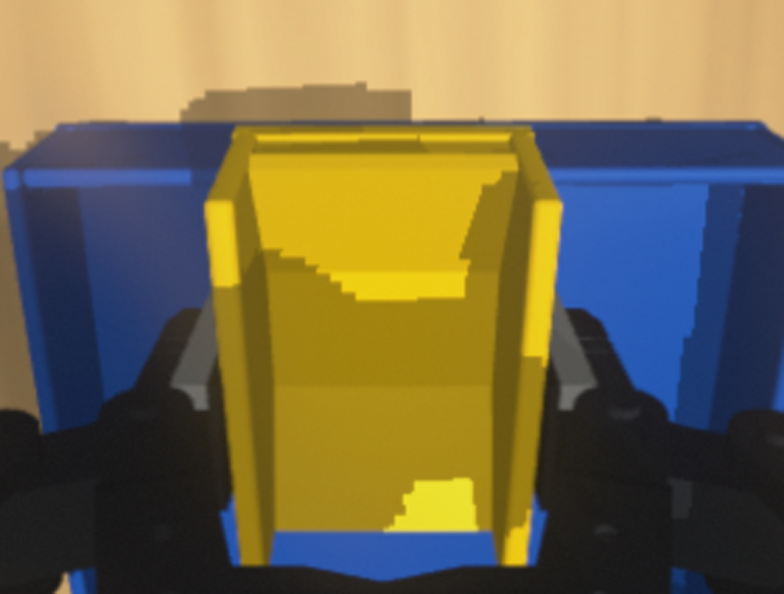

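Request:
{"method": "move_arm", "body": {
  "targets": [2,0,0,0,4,0,0,0,5,0,0,0,5,0,0,0]
}}

```text
t: 28.02
ee_pos: [0.4578, -0.2112, 0.0482]
orientation: [[0.05, 0.999, 0.008], [0.999, -0.05, -0.011], [-0.01, 0.008, -1.0]]
wrist_force: [-0.9, -12.2, 4.6]
width: 0.0459
```

```bash
python3 -c "
from h import *
goto(.46,-.2135,.045,-3)
d=grab('wrist','w24')
cv2.imwrite('pics/w24z.png',cv2.resize(d['img'][150:370,140:420],None,fx=2.8,fy=2.7,interpolation=cv2.INTER_CUBIC))
"
```

```text
shift [-2.2  2.3  3.2] twist 0.1 | pos [ 0.4578 -0.2112  0.0482] yaw -2.9 F [ -0.9 -12.2   4.6] w 0.0459 t 28.0167 q [-0.65  0.38  1.88 -0.01  0.87 -0.6 ] zax [ 0.008 -0.011 -1.   ]
```

View pics/w24z.png

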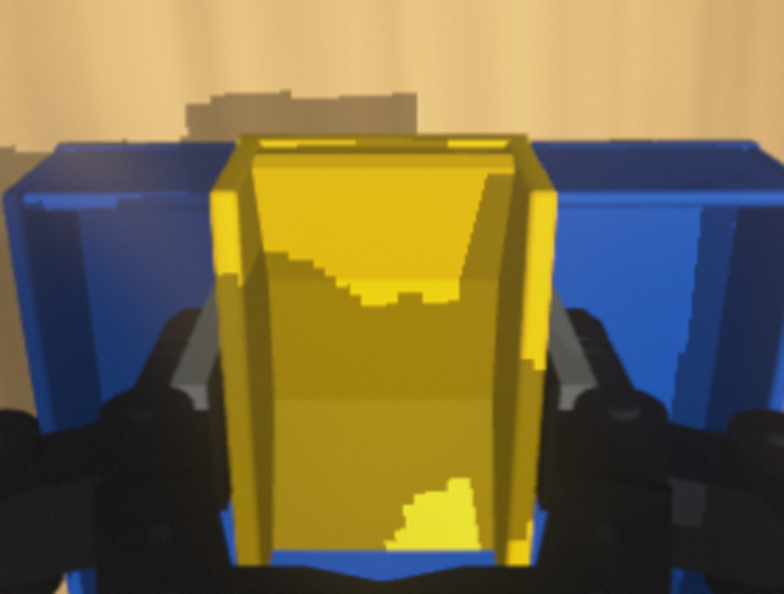

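```bash
python3 - <<'E'
from tf2 import *
fit('w24',np.array([[215.7,221.1],[338.6,220.4],[225.7,201.1],[328.2,200.7],[236.8,354.4],[317.5,353.7]]),[.4578,-.2112,.0482],-2.9)
E
```

```text
w24 da 0.7 dz 0.3 th -0.7 db -1.7 [-0.3  0.   0.7  0.3  0.7 -0.6 -1.2 -0.5  1.4  0.3 -1.5  0.5]
```

The cap is level again (-0.7°, 0.7 mm off-centre, about 3 mm higher in the pads). I'll firm up the grip, back off, lift and carry it to the canister.

Request:
{"method": "move_arm", "body": {
  "targets": [0,0,0,0,-2,0,0,0,-6,0,0,0,-10,0,-2,0,-10,0,-10,0,-10,0,-24,0,-10,0,-44,0,-10,0,-66,0,-10,0,-90,0,-10,0,-114,0,-10,0,-138,0,-10,0,-158,0,-10,0,-170,0,-10,0,-175,0,-10,0,-175,0],
  "newtons": 60
}}

```text
t: 29.32
ee_pos: [0.4543, -0.2156, 0.2217]
orientation: [[0.051, 0.999, 0.002], [0.999, -0.051, -0.001], [-0.001, 0.002, -1.0]]
wrist_force: [0.1, 0.2, -0.5]
width: 0.0453
```

```bash
python3 -c "
from h import *
goto(.4557,.2815,.22,141.5)
goto(.4577,.03,.22,69)
d=grab('wrist','w25');d=grab('scene','s25')
cv2.imwrite('pics/s25c.png',cv2.resize(d['img'][130:260,110:270],None,fx=4,fy=4,interpolation=cv2.INTER_CUBIC))
"
```

```text
shift [496.6 -23.9   1.1] twist -144.4 | pos [ 0.4543 -0.2156  0.2217] yaw -2.9 F [ 0.1  0.2 -0.5] w 0.0453 t 29.3167 q [-0.67  0.18  1.66  0.    1.3  -0.61] zax [ 0.002 -0.001 -1.   ]
shift [245.5  -9.1   1.4] twist -71.9 | pos [ 0.4543 -0.2156  0.2217] yaw -2.9 F [ 0.1  0.2 -0.5] w 0.0453 t 29.3167 q [-0.67  0.18  1.66  0.    1.3  -0.61] zax [ 0.002 -0.001 -1.   ]
```

View pics/s25c.png

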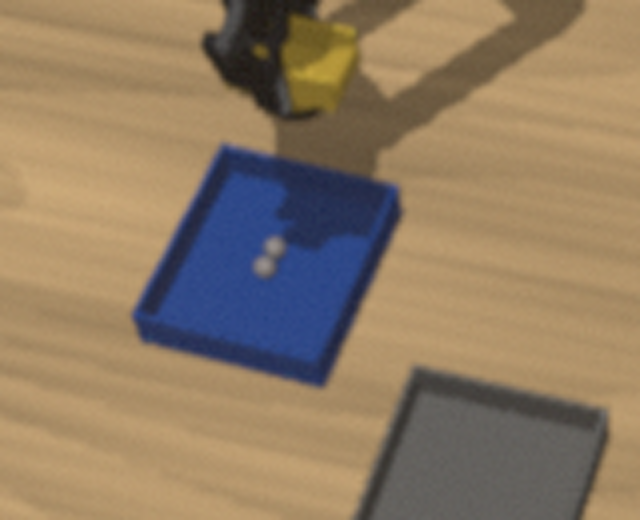

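View pics/w25.png

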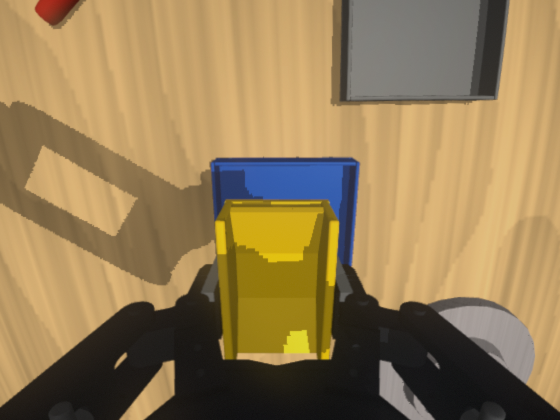

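The balls are still in the tray at crop (275,245) and (263,267), and the cap is level in the grip. Carrying back.

Request:
{"method": "move_arm", "body": {
  "targets": [8,0,0,-4,22,-1,0,-10,44,-2,0,-16,70,-3,0,-23,96,-4,0,-30,122,-5,0,-37,148,-6,0,-44,174,-7,0,-51,200,-8,0,-58,222,-9,0,-65,238,-9,0,-70,246,-9,0,-72,246,-9,0,-72,246,-9,0,-72]
}}

```text
t: 30.58
ee_pos: [0.4571, 0.0303, 0.2196]
orientation: [[-0.934, 0.358, -0.002], [0.358, 0.934, -0.0], [0.001, -0.001, -1.0]]
wrist_force: [0.7, 0.2, -1.0]
width: 0.0454
```

```bash
python3 -c "
from h import *
goto(.4557,.2815,.22,141)
"
```

```text
shift [ 91.3 234.   -0.5] twist -72.0 | pos [0.4571 0.0303 0.2196] yaw 69.0 F [ 0.7  0.2 -1. ] w 0.0454 t 30.5833 q [-0.18  0.1   1.76 -0.    1.28 -1.38] zax [-0.002 -0.    -1.   ]
```

Request:
{"method": "move_arm", "body": {
  "targets": [3,8,0,-4,9,22,0,-10,17,44,0,-16,27,70,0,-23,37,96,0,-30,47,120,0,-37,57,144,0,-44,66,168,0,-51,75,192,0,-58,83,212,0,-65,88,226,0,-70,91,233,0,-72,91,234,0,-72,91,234,0,-72,91,234,0,-72]
}}

```text
t: 31.83
ee_pos: [0.4564, 0.2802, 0.2201]
orientation: [[-0.631, -0.776, -0.0], [-0.776, 0.631, -0.001], [0.001, -0.0, -1.0]]
wrist_force: [-0.1, 0.1, -2.0]
width: 0.0453
```

```bash
python3 -c "
from h import *
goto(.4557,.2815,.22,141)
d=grab('wrist','w26')
a=[cv2.resize(pickle.load(open(f'pics/{t}.pkl','rb'))['img'][110:370,190:360],None,fx=2.2,fy=2.2,interpolation=cv2.INTER_CUBIC) for t in ('w4','w26')]
cv2.imwrite('pics/cmp2.png',np.hstack(a))
"
```

```text
shift [-0.6  1.3  0.1] twist -0.1 | pos [0.4564 0.2802 0.2201] yaw 140.9 F [-0.1  0.1 -2. ] w 0.0453 t 31.8333 q [ 0.34  0.24  1.59 -0.    1.31 -2.12] zax [-0.    -0.001 -1.   ]
```

View pics/cmp2.png

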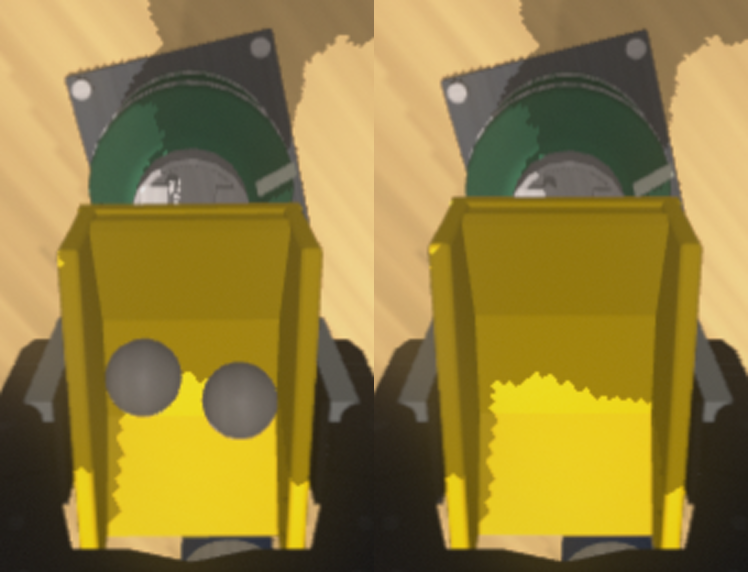

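Apart from the missing balls the view matches the lift picture. I'll correct by about 1 mm and lower.

Request:
{"method": "move_arm", "body": {
  "targets": [-1,1,8,0,-1,1,24,0,-1,1,40,0,-1,1,54,0,-1,1,64,0,-1,1,70,0,-1,1,74,0,-1,1,78,0,-1,1,82,0,-1,1,85,0,-1,1,88,0,-1,1,90,0,-1,1,92,0,-1,1,92,0]
}}

```text
t: 33.05
ee_pos: [0.4561, 0.2829, 0.1293]
orientation: [[-0.628, -0.778, 0.001], [-0.778, 0.628, 0.0], [-0.001, -0.0, -1.0]]
wrist_force: [-1.9, -0.7, 5.2]
width: 0.045
```

```bash
python3 -c "
from h import *
goto(.4557,.2815,.1285,141)
d=grab('wrist','w27');d=grab('scene','s27')
cv2.imwrite('pics/s27c.png',cv2.resize(d['img'][150:260,310:430],None,fx=5,fy=5,interpolation=cv2.INTER_CUBIC))
"
```

```text
shift [ 1.4 -0.6  0.8] twist 0.1 | pos [0.4561 0.2829 0.1293] yaw 141.1 F [-1.9 -0.7  5.2] w 0.045 t 33.05 q [ 0.35  0.33  1.71 -0.    1.11 -2.11] zax [ 0.001  0.    -1.   ]
```

View pics/w27.png

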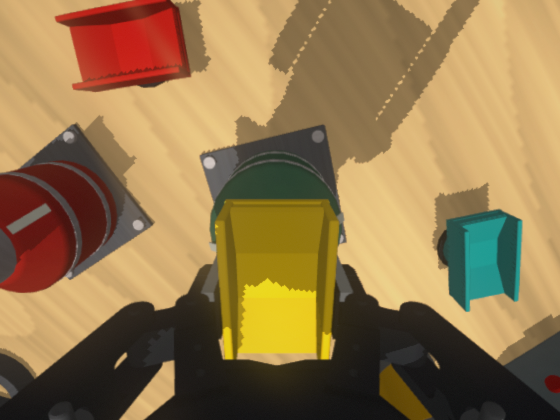

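View pics/s27c.png

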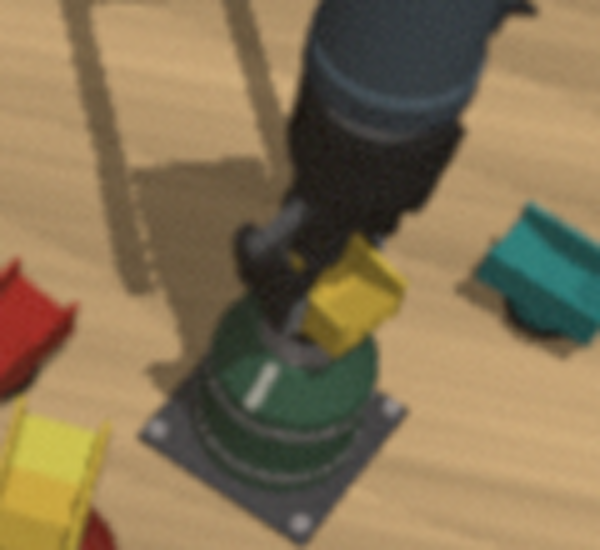

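Seated at z 0.1293, close to the expected 0.1285, with 5 N. Screwing clockwise.

Request:
{"method": "move_arm", "body": {
  "targets": [0,0,0,3,0,0,0,8,0,0,0,13,0,0,0,18,0,0,0,23,0,0,0,28,0,0,0,33,0,0,0,38,0,0,0,43,0,0,0,48,0,0,0,53,0,0,0,58,0,0,0,63,0,0,0,68,0,0,0,72,0,0,0,75,0,0,0,77,0,0,0,77]
}}

```text
t: 34.65
ee_pos: [0.4565, 0.283, 0.1293]
orientation: [[-0.899, 0.438, 0.002], [0.438, 0.899, 0.0], [-0.001, 0.001, -1.0]]
wrist_force: [-1.7, -0.7, 5.0]
width: 0.0453
```

```bash
python3 -c "
from h import *
goto(.4557,.2815,.1285,65)
print(arm.get_obs()['torque'])
d=grab('wrist','w28')
"
```

```text
shift [ 0.1 -1.7  0.8] twist -1.0 | pos [0.4565 0.283  0.1293] yaw 64.0 F [-1.7 -0.7  5. ] w 0.0453 t 34.65 q [ 0.35  0.33  1.71 -0.    1.1  -0.77] zax [ 0.002  0.    -1.   ]
[-0.29067332  0.16125946  0.00816137]
```

View pics/w28.png

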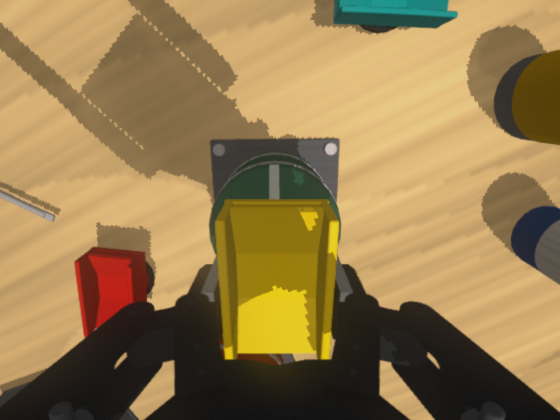

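Request:
{"method": "move_arm", "body": {
  "targets": [0,0,0,0,0,0,0,0,0,0,0,0,0,0,0,0,0,0,0,0,0,0,0,0,0,0,0,0,0,0,0,0],
  "hand": 0
}}

```text
t: 35.37
ee_pos: [0.456, 0.2829, 0.1283]
orientation: [[-0.899, 0.437, -0.0], [0.437, 0.899, -0.0], [0.0, -0.0, -1.0]]
wrist_force: [-0.0, -0.1, -1.0]
width: 0.0854
```

Request:
{"method": "move_arm", "body": {
  "targets": [0,0,-5,0,0,0,-15,0,0,0,-30,0,0,0,-50,0,0,0,-75,0,0,0,-100,0,0,0,-115,0,0,0,-121,0,0,0,-121,0,0,0,-121,0]
}}

```text
t: 36.2
ee_pos: [0.4557, 0.2828, 0.2492]
orientation: [[-0.899, 0.437, -0.0], [0.437, 0.899, -0.0], [0.0, -0.0, -1.0]]
wrist_force: [-0.3, -0.4, -0.8]
width: 0.0853
```

```bash
python3 - <<'E'
from h import *
goto(.4557,.2815,.25,65)
d=grab('wrist','w29');s=grab('scene','s29')
a=cv2.resize(d['img'][120:280,210:350],None,fx=3,fy=3,interpolation=cv2.INTER_CUBIC)
b=cv2.resize(s['img'][140:260,110:230],None,fx=4,fy=4)
cv2.imwrite('pics/fin.png',np.hstack([a,b]))
o=arm.get_obs();p=o['ee_pos']
from math import *
al=radians(-25);R=np.array([[cos(al),-sin(al)],[sin(al),cos(al)]])
L=np.array([[37,-23],[37,23],[-37,23],[-37,-23]])/1000
print(((proj(d,np.c_[L@R.T+[.4557,.281],np.full(4,.165)])-[210,120])*3).round(0).tolist())
E
```

```text
shift [-0.5 -1.2 -0.8] twist -0.9 | pos [0.4557 0.2828 0.2492] yaw 64.1 F [-0.3 -0.4 -0.8] w 0.0853 t 36.2 q [ 0.35  0.22  1.54 -0.    1.38 -0.77] zax [-0. -0. -1.]
[[115.0, 426.0], [286.0, 423.0], [289.0, 151.0], [102.0, 154.0]]
```

View pics/fin.png

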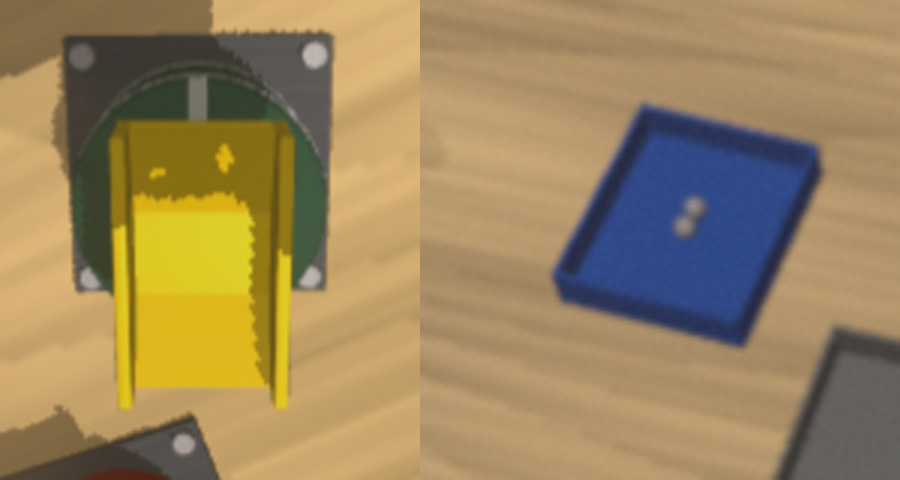

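```bash
python3 -c "
from h import *
print(arm.hand_in())"
```

```text
the job is handed in; nothing more can be done
None
```

I emptied both balls into the blue tray and screwed the cap back on the green canister. I handed the job in at about 36 s and got no verdict back.

**What I did:**
- I unscrewed the cap 76° and lifted it with both balls still in it.
- The moves can't tilt the tool, so I loosened the grip to 20 N and pushed the cap's stem against the tray's outer wall. The cap pivoted in the pads to about 40° and both balls rolled into the tray.
- Levelling the cap again took several tries:
  - The first push on the inner wall and the press on the table did not work.
  - Pressing the low end on the wall top, then pushing again on the inner wall, brought the tilt to -0.7°.
- I put the cap back and turned it 77° clockwise.

**Last checks:**
- **Cap:** it is upright in line with the white stripes, within about 1° of its starting angle. It looks about 2 mm off its starting position, which is about the 2 mm play and well inside the 10 mm limit. I judged its height only from the finger height when it seated and from its size in the picture.
- **Balls:** both lie near the middle of the blue tray.
- **Gripper:** it was open and about 12 cm above its grip height, touching nothing.

**Went less well:**
- The press on the table reached about 70 N on the wrist (limit 120 N) and slid the cap about 4 mm in the grip. I corrected for that when putting it back.
- I did not pull on the cap to test that it is locked.

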